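Fetch the press nest from behind the stock in the lane

ROBOT

A 6-joint arm with a two-finger parallel gripper is mounted at the origin on a cart in front of the work surface, level with it; the furniture and walls round the work are solid. World frame = base frame: x ahead of the robot, y to its left, z up, the work surface at z = 0. Lengths are in mm, angles in rad, forces in N, time in s.
With the tool pointing down it reaches from about 300 to 750 mm from the base axis. Payload 8.5 kg.
Tool frame: the origin (TCP) lies midway between the tips of the shut fingers; the grasp point (between the pads) lies 19 mm behind it; z points along the fingers, y is the line along which they close (so a half turn about z gives the same grasp; the last joint's range is limited). The gripper opens to 88 mm and grips with 3 to 60 N. Pads are 18 mm wide; open, the fingers measure 123 mm over their backs; the gripper's body (75 mm by 187 mm) begins 45 mm behind the grasp point.
Start: joints at [-1.387, 0.381, 1.297, -0, 1.464, -0.215], TCP at [213.565, -506.824, 238.748] pointing down, gripper open.
Joint ranges: [-3.11, 3.11], [-0.89, 2.33], [0.22, 2.48], [-1.42, 4.56], [0.17, 2.85], [-2.88, 2.88]. Speed limits (rad/s): [2.39, 2.39, 3.14, 3.14, 3.14, 3.14].

INTERFACE

Orientations are given as a 3x3 rotation matrix whose columns are the frame's x, y, z axes.
In Python, from bench import env, optics gives the robot as it stands. The module is installed in compiled form; this text tells all that it offers.
- The arm moves only by the tool send_rows, never from a script. Its argument "steps" is a list of rows, each an object with "hand": the opening, from 0 (shut) to 1 (fully open); "xyz": the shift along the tool's x, y, z in m, a list of three; "turn": the turn about the tool's z in rad. In form: [{"hand": hand, "xyz": [tx, ty, tz], "turn": turn}, ...]. A call has 1 to 5 rows; each row shifts and turns the commanded pose from where the row before left it, along the tool's axes as they then stand; what a row does not reach is not made up. A row lasts 1/10 s, in which the tool goes at most 50 mm and 8.59 degrees, less where a joint would pass 70% of its speed; a pose out of reach is approached as far as the arm can. A call is refused whole if a number of a shift passes 0.05 or a number of a turn 0.15, either way. A call with a gripper value outside its range is refused whole. The fingers move at their own pace and stop on an object; "force" is the grip in N (left out, the last holds). Time passes only in rows, so rows that do not move let the fingers close. It gives the time, the measured TCP pose, the force, the opening and the grip force at its end, in the units of the state.
- env.sense(): the state, without advancing time (a new reading comes with each control period).
- optics.snapshot(name): name is "scene" or "top" or "wrist"; returns (picture, depth): 420x560x3 uint8, blue, green, red; 420x560 float32, mm along the optical axis (not along the pixel's ray), 0 where there is no reading.
- optics.camera_info(name): a dict with "fov_y" (degrees; the focal length in pixels is half the picture's height over the tangent of half this angle, whatever the lens; pixels are square), "cx", "cy" (the principal point, pixels), "world_from_camera" (4x4, takes a point from camera to world coordinates). Camera axes: x right, y up, looking along -z (the intrinsics and any distortion apply to the point x, -y, -z); pixel columns grow to the right and rows downward; lengths in mm; the calibration is good to about 2 mm. A picture is of the moment at which its call begins: read the wrist's pose just before it. camera_info takes no time and is no camera call; for the wrist camera it gives the pose at the moment of the call.
- env.hand_in(): hands the job in; it is judged then, once.
The state is a dict: "clock": time; "joints": joint angles; "qd": joint speeds; "joint_efforts": joint torques, N m; "tcp_pos": TCP position; "orientation": TCP orientation; "contact_force": force on the tool from outside, world axes, zero at the start; "torque": the same for the moment, N m; "gripper_width": finger opening in mm; "gripper_force": force on a finger pad.
Only numpy, scipy, OpenCV 4.12 (cv2) and the standard library are available. Lean on these libraries where they do the work, as an engineer would, in place of code of your own. Each camera call takes 0.05 s, during which the arm holds its last target. There are 200 camera calls.

TASK

The press nest stands at the far end of the blue-railed stock lane, behind the steel cup and the white carton: first move the cup and the carton out onto the green mat, then set the nest flat in the middle of the yellow ring on the steel press plate, and only then put the cup and the carton back in the lane, each on the very spot where it stood, the carton lengthwise in the lane as before. Keep the cup and carton upright and do not disturb the small things lying near by.

Things in the scene. Friction and masses are not known exactly. Their poses are not given: they have to be found in the camera images.
- cup: Plain light-grey steel measuring cup, open at the top, 54 mm across at the rim and about 44 mm at the foot, 70 mm tall, about 60 g, standing upright in the lane. Origin: centre of its underside; z up its axis. A grip round its diameter near the rim works.
- carton: White carton of bearings, closed and solid, 60 x 85 x 45 mm (own x, y, z), about 0.35 kg; it stands with its 85 mm side along the lane, so it is taken across the 60 mm side, above the rails. Origin: centre of its underside.
- nest: Press nest: metal disc with a hollow in its top, 57 mm across, 19 mm tall, 0.25 kg, lying flat at the closed end of the lane. Origin: centre of its underside, z up. The rails, 9.5 mm from it, leave no room for fingers, so it is taken along the lane: about 33 mm is free between it and the end wall, and its other side is free once cup and carton are out.
- lane: Stock lane, fixed: plywood floor 270 x 88 mm (own x, y), 6 mm thick; blue rails along both sides (tops 22 mm above the table, 76 mm clear between them); blue end wall at +x (6 mm thick, 30 mm tall); open at -x. Origin: centre, at table height; x runs toward the end wall. On its centre line stand the nest (about x = +67 mm) and before it cup and carton in either order (about x = -12 and -88 mm).
- mat: Green mat, fixed, 170 x 110 x 3 mm (own x, y, z), the side area for cup and carton; room for both one beside the other along its x (for instance at x = -45 and +45 mm, the carton with its long side across the mat). Origin: centre of its underside, at table height. Left or right of the lane.
- plate: Press plate, fixed: dark steel plate 110 x 110 x 10 mm with a yellow printed ring of 62 mm inner and 72 mm outer diameter at its centre and a 2 mm high screw head in each corner. Origin: centre of its underside, at table height; the top is 10 mm above. On the other side of the lane from the mat. Behind all this, from about x = 0.59 m on, stands a conveyor 0.18 m tall.
- hexkey: Black hex key, 31 x 83 x 5 mm, lying loose near the table's front edge: leave it alone. Origin: centre of its underside.
- body_green: Green three-lobed spinner body, 45 x 49 x 6 mm, lying loose near the front edge: leave it alone. Origin: centre of its underside.
- marker: Black and white felt marker, 16 x 122 x 16 mm, lying loose near the front edge: leave it alone. Origin: centre of its underside.
There are look-alikes about, which are no part of the job. There is more than one size of the nest; the one meant has the size given above.

How it is judged:
By the outcome, as a careful person would: the job done as asked, in the order asked, and still so for the second after the job is handed in, with the robot touching nothing.
It also fails if it takes over 128 s, if anything falls off the work surface, if the arm or the gripper's body presses on something with over 40 N, if the wrist force passes 120 N, or if a joint passes its speed limit or range.

## Working session

There is one attempt and no reset: what is moved stays moved. The work goes in short steps, Python scripts to look and compute and a tool call to move; the robot and the scene stay as the last step left them, time stands still between calls to the robot, and variables do not carry over. Pictures are saved under pics/ and viewed, at most 14 in all, crops included, and the job is handed in when it is done.

Besides the shell and the picture viewer there is one more tool, called as a command line: name --argument value ..., lists and objects as JSON in quotes. send_rows: Moves the arm, as the interface text tells. Its arguments: {"type":"object","properties":{"steps":{"type":"array","items":{"type":"object","properties":{"hand":{"type":"number"},"xyz":{"type":"array","items":{"type":"number"}},"turn":{"type":"number"}}}},"force":{"type":"number"}},"required":["steps"]}

```bash
mkdir -p pics; cat > h.py <<'E'
import numpy as np, cv2
from bench import env, optics
def K(n):
    i=optics.camera_info(n); f=210/np.tan(np.radians(i["fov_y"])/2); return f,i["cx"],i["cy"],np.array(i["world_from_camera"]),i
def ray(n,u,v,z):
    f,cx,cy,T,_=K(n); d=T[:3,:3]@np.array([(u-cx)/f,-(v-cy)/f,-1]); o=T[:3,3]; return o+d*(z-o[2])/d[2]
def cloud(n,depth):
    f,cx,cy,T,_=K(n); v,u=np.mgrid[:420,:560]; P=np.stack([(u-cx)/f*depth,-(v-cy)/f*depth,-depth],-1)
    return P@T[:3,:3].T+T[:3,3]
E
python3 - <<'E'
from h import *
s=env.sense(); print({k:np.round(v,3).tolist() for k,v in s.items()})
for n in("scene","top"):
    p,d=optics.snapshot(n); cv2.imwrite(f"pics/{n}0.png",p); np.save(n+"0.npy",d); print(n,optics.camera_info(n))
E
```

```text
{'clock': 0.0, 'joints': [-1.387, 0.381, 1.298, 0.0, 1.464, -0.215], 'qd': [0.0, 0.0, 0.002, 0.0, 0.0, 0.001], 'joint_efforts': [0.001, -43.792, -22.456, 0.071, 0.035, -0.0], 'tcp_pos': [213.517, -506.57, 238.144], 'orientation': [[0.922, 0.388, -0.0], [0.388, -0.922, 0.001], [0.0, -0.001, -1.0]], 'contact_force': [0.077, -0.425, 0.581], 'torque': [-0.073, -0.062, -0.004], 'gripper_force': 0.0, 'gripper_width': 88.122}
scene {'fov_y': 53.45677165625415, 'cx': 276.0433186320833, 'cy': 206.2696208488455, 'world_from_camera': array([[-8.75824364e-01,  3.70623644e-01, -3.09143652e-01,
         3.01177120e+02],
       [-4.82510746e-01, -6.86637712e-01,  5.43794108e-01,
         5.16962954e+02],
       [-1.07267360e-02,  6.25433263e-01,  7.80203929e-01,
         7.29310438e+02],
       [ 0.00000000e+00,  0.00000000e+00,  0.00000000e+00,
         1.00000000e+00]])}
top {'fov_y': 45.78999207145891, 'cx': 275.54186159293346, 'cy': 209.02957439329282, 'world_from_camera': array([[ 3.55185568e-03,  9.80750786e-01, -1.95231350e-01,
         2.95191047e+02],
       [-9.99911608e-01,  5.98466379e-03,  1.18726936e-02,
         5.50046458e+01],
       [ 1.28125476e-02,  1.95171923e-01,  9.80685352e-01,
         1.31561511e+03],
       [ 0.00000000e+00,  0.00000000e+00,  0.00000000e+00,
         1.00000000e+00]])}
```

View pics/top0.png

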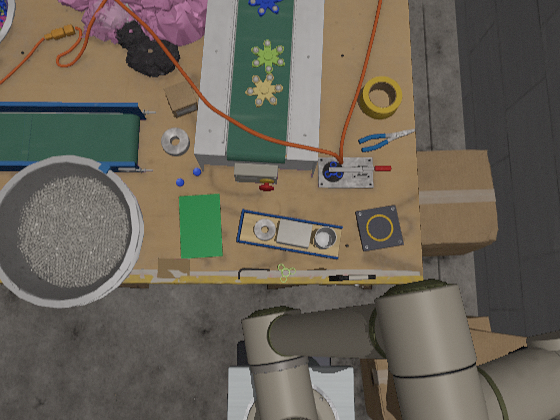

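View pics/scene0.png

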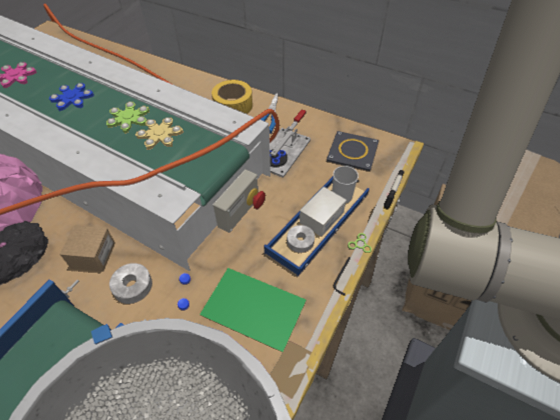

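The top view shows the nest at (264,229), carton (294,233), cup (324,238), mat (200,226) and plate (380,228). There is a second disc outside the lane at (175,142), also seen in the scene view at (130,283). The nest in the lane is at (301,238) in the scene view. Next I measure everything.

```bash
cat > m0.py <<'E'
from h import *
for n in("top","scene"):
    p=cv2.imread(f"pics/{n}0.png"); d=np.load(n+"0.npy"); P=cloud(n,d); h=cv2.cvtColor(p,cv2.COLOR_BGR2HSV)
    box=(P[...,0]>280)&(P[...,0]<560)&(P[...,1]>-330)&(P[...,1]<400)&(d>0)
    print(n,"table z",np.median(P[box&(abs(P[...,2])<3)][:,2]))
    def rep(name,m,z):
        cs,_=cv2.findContours((m&box).astype(np.uint8),cv2.RETR_EXTERNAL,cv2.CHAIN_APPROX_NONE)
        for c in sorted(cs,key=cv2.contourArea)[-2:]:
            if cv2.contourArea(c)<60: continue
            q=np.array([ray(n,u,v,z)[:2] for u,v in c[:,0,:]],np.float32); r=cv2.minAreaRect(q); mm=np.zeros(m.shape,np.uint8); cv2.drawContours(mm,[c],-1,1,-1)
            zz=P[(mm>0)&m&box][:,2]
            print(" ",name,"px",np.round(c[:,0].mean(0)),"c",np.round(r[0],1),"size",np.round(r[1],1),"ang",round(r[2],1),"z",np.round(np.percentile(zz,[10,50,90]),1))
    H,S,V=[h[...,i] for i in range(3)]
    rep("mat",(H>50)&(H<80)&(S>120)&(P[...,2]<12),3)
    rep("ring",(H>20)&(H<35)&(S>130)&(P[...,2]>4)&(P[...,2]<16)&(P[...,1]<0)&(P[...,0]>350),10)
    rep("plate",(P[...,2]>6)&(P[...,2]<15)&(P[...,1]<-40)&(P[...,1]>-250)&(P[...,0]>330)&(P[...,0]<520),10)
    rep("rail",(H>100)&(H<125)&(S>110)&(P[...,2]>8)&(P[...,2]<40)&(P[...,1]>-100),22)
    L=(P[...,1]>-60)&(P[...,1]<220)&(P[...,0]<480)
    rep("carton",L&(P[...,2]>46)&(P[...,2]<56),51)
    rep("cup",L&(P[...,2]>66)&(P[...,2]<82),76)
    rep("nest",(S<60)&(P[...,2]>18)&(P[...,2]<30)&(P[...,1]>50)&(P[...,1]<220)&(P[...,0]<480),25)
    rep("disc2",(S<60)&(P[...,2]>12)&(P[...,2]<40)&(P[...,1]>180),20)
E
python3 m0.py
```

```text
top table z 0.39093027129410984
  mat px [200. 232.] c [494.7 239.4] size [135.4 108.8] ang 4.5 z [-0.4  2.9  6.5]
  ring px [379. 228.] c [ 506.8 -236.9] size [67.4 70.1] ang 0.3 z [ 7.6 10.7 14. ]
  plate px [324. 240.] c [473.7 -88.1] size [39.8 40. ] ang 89.3 z [ 6.7  9.1 12.1]
  plate px [371. 235.] c [ 481.2 -214.6] size [74.9 72.2] ang 0.3 z [ 7.6 10.4 13.2]
  rail px [278. 232.] c [488.6  15.6] size [244.   88.3] ang 80.2 z [19.2 22.7 28.9]
  carton px [294. 239.] c [463.7  -5.5] size [31.  87.4] ang 0.3 z [47.7 51.  54. ]
scene table z -0.002006574076403922
  mat px [262. 312.] c [495.1 241. ] size [135.6 108.1] ang 4.3 z [0.2 1.8 3.3]
  ring px [353. 149.] c [ 507.1 -236.5] size [70.4 68. ] ang 28.2 z [ 7.4  8.9 10.5]
  plate px [394. 189.] c [ 374.7 -158.9] size [ 15.8 126.7] ang 3.0 z [ 9.  12.2 14.2]
  plate px [358. 158.] c [ 481.9 -213.8] size [76.9 74.3] ang 2.1 z [ 7.   9.  10.8]
  rail px [309. 238.] c [488.   18.5] size [253.2  92.2] ang 80.3 z [13.3 20.2 27.4]
  carton px [331. 209.] c [467.6  -1.3] size [87.1 31.9] ang 83.6 z [47.9 49.6 51. ]
```

```bash
sed -i 's/<560)&(P\[...,1\]>-330/<590)\&(P[...,1]>-330/; s/P\[...,0\]<480/P[...,0]<575/g; s/P\[...,0\]<520/P[...,0]<590/; s/>-100),22/>-130)\&(P[...,1]<190),22/; s/box=(P\[...,0\]>280)/box=(P[...,0]>380)/;s/>-60)/>-130)/' m0.py; sed -i 's/"disc2",(S<60)/"disc2",(S<60)/' m0.py; cat >> m0.py <<'E'
    c=cv2.resize(p[190:260,160:420] if n=="top" else p[160:330,80:400],None,fx=3 if n=="top" else 2.4,fy=3 if n=="top" else 2.4,interpolation=cv2.INTER_CUBIC); cv2.imwrite(f"pics/c_{n}.png",c)
E
python3 m0.py; python3 - <<'E'
import cv2,numpy as np
p=cv2.imread('pics/top0.png'); a=cv2.resize(p[195:265,195:395],None,fx=4,fy=4,interpolation=2); b=cv2.resize(p[115:185,130:330],None,fx=4,fy=4,interpolation=2)
cv2.imwrite('pics/crop.png',np.vstack([a,b]))
E
```

```text
top table z 0.27913062223387897
  mat px [200. 227.] c [509.6 240.4] size [165.3 108.9] ang 4.4 z [-0.4  2.9  6.4]
  ring px [379. 228.] c [ 506.8 -236.9] size [67.4 70.1] ang 0.3 z [ 7.6 10.7 14. ]
  plate px [324. 240.] c [473.7 -88.1] size [39.8 40. ] ang 89.3 z [ 6.7  9.1 12.1]
  plate px [371. 228.] c [ 502.6 -218.9] size [111.7  77. ] ang 7.8 z [ 7.5 10.4 13.3]
  rail px [283. 233.] c [486.5   3.8] size [267.9  88.3] ang 80.2 z [19.2 22.8 28.5]
  carton px [294. 233.] c [484.  -8.] size [84.8 61.2] ang 79.2 z [47.9 51.1 53.8]
  nest px [264. 230.] c [497.3  73.4] size [55.7 44.6] ang 0.3 z [21.2 24.7 27.7]
scene table z -0.28775009586433953Traceback (most recent call last):
  File "m0.py", line 14, in <module>
    rep("mat",(H>50)&(H<80)&(S>120)&(P[...,2]<12),3)
    ~~~^^^^^^^^^^^^^^^^^^^^^^^^^^^^^^^^^^^^^^^^^^^^^
  File "m0.py", line 10, in rep
    q=np.array([ray(n,u,v,z)[:2] for u,v in c[:,0,:]],np.float32); r=cv2.minAreaRect(q); mm=np.zeros(m.shape,np.uint8); cv2.drawContours(mm,[c],-1,1,-1)
                ~~~^^^^^^^^^
  File "h.py", line 6, in ray
    f,cx,cy,T,_=K(n); d=T[:3,:3]@np.array([(u-cx)/f,-(v-cy)/f,-1]); o=T[:3,3]; return o+d*(z-o[2])/d[2]
                ~^^^
  File "h.py", line 4, in K
    i=optics.camera_info(n); f=210/np.tan(np.radians(i["fov_y"])/2); return f,i["cx"],i["cy"],np.array(i["world_from_camera"]),i
ValueError: time passes only in moves, steps and waits
```

View pics/crop.png

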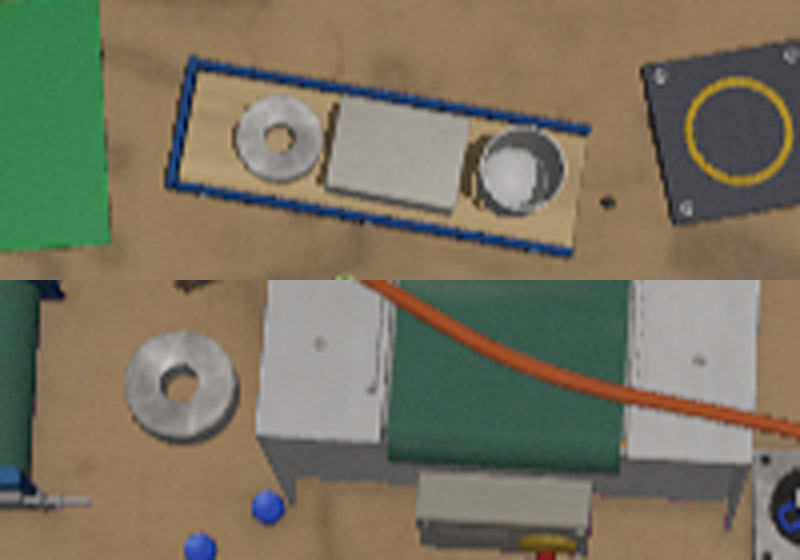

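The crop shows the lane disc at (280,138), about 85 px/4 ≈ 57 mm across. The other disc at (180,385) is about 110 px, or 73 mm, so it is too large. The lane disc is the nest. Now the rest of the measurements, with the camera info cached.

```bash
cat > h.py <<'E'
import numpy as np, cv2, functools
from bench import env, optics
@functools.lru_cache(None)
def K(n):
    i=optics.camera_info(n); f=210/np.tan(np.radians(i["fov_y"])/2); return f,i["cx"],i["cy"],np.array(i["world_from_camera"]),i
def ray(n,u,v,z):
    f,cx,cy,T,_=K(n); d=T[:3,:3]@np.array([(u-cx)/f,-(v-cy)/f,-1]); o=T[:3,3]; return o+d*(z-o[2])/d[2]
def cloud(n,depth):
    f,cx,cy,T,_=K(n); v,u=np.mgrid[:420,:560]; P=np.stack([(u-cx)/f*depth,-(v-cy)/f*depth,-depth],-1)
    return P@T[:3,:3].T+T[:3,3]
E
sed -i 's/(P\[...,2\]>66)&(P\[...,2\]<82),76/(P[...,2]>30)\&(P[...,2]<85)\&(P[...,1]<-60),76/; s/rep("plate.*/rep("plate",(V<110)\&(S<80)\&(P[...,2]>4)\&(P[...,2]<18)\&(P[...,1]<-140)\&(P[...,0]>420),10)/; s/^    c=cv2.*//' m0.py; python3 m0.py
```

```text
top table z 0.27913062223387897
  mat px [200. 227.] c [509.6 240.4] size [165.3 108.9] ang 4.4 z [-0.4  2.9  6.4]
  ring px [379. 228.] c [ 506.8 -236.9] size [67.4 70.1] ang 0.3 z [ 7.6 10.7 14. ]
  plate px [379. 228.] c [ 506.2 -236.6] size [109.8 110.6] ang 10.1 z [ 6.9 10.3 13.6]
  rail px [283. 233.] c [486.5   3.8] size [267.9  88.3] ang 80.2 z [19.2 22.8 28.5]
  carton px [294. 233.] c [484.  -8.] size [84.8 61.2] ang 79.2 z [47.9 51.1 53.8]
  cup px [325. 238.] c [468.6 -83.5] size [52.9 56.1] ang 88.9 z [35.1 58.  76.9]
  nest px [264. 230.] c [497.3  73.4] size [55.7 44.6] ang 0.3 z [21.2 24.7 27.7]
scene table z -0.28775009586433953
  mat px [255. 309.] c [510.2 242.2] size [165.9 108.1] ang 4.3 z [0.2 1.8 3.4]
  ring px [353. 149.] c [ 507.1 -236.5] size [70.4 68. ] ang 28.2 z [ 7.4  8.9 10.5]
  plate px [353. 150.] c [ 505.6 -230.8] size [107.9 115.5] ang 9.9 z [ 6.8  8.8 10.5]
  rail px [311. 236.] c [486.5   9.6] size [271.4  92.2] ang 80.3 z [13.4 20.2 27.4]
  carton px [324. 206.] c [484.1  -4.6] size [86.7 61. ] ang 79.3 z [48.  49.6 51. ]
  cup px [345. 181.] c [464.7 -67.2] size [51.7 90.1] ang 18.8 z [36.5 55.6 72.7]
  nest px [301. 238.] c [497.4  74.7] size [52.6 56. ] ang 78.8 z [21.2 23.4 25.1]
```

```bash
python3 - <<'E'
from h import *
P=np.vstack([cloud(n,np.load(n+"0.npy"))[np.load(n+"0.npy")>0] for n in("top","scene")])
print("max z>40 map, rows x, cols y")
ys=range(-350,420,40); print("      ",*[f"{y:5d}" for y in ys])
for x in range(380,720,20):
    r=[]
    for y in ys:
        m=(P[:,0]>=x)&(P[:,0]<x+20)&(P[:,1]>=y)&(P[:,1]<y+40); z=P[m,2]; r.append(f"{np.percentile(z,97):5.0f}" if len(z)>3 else "    -")
    print(x,"  ",*r)
m=(P[:,2]>100)&(P[:,2]<190)&(P[:,1]>-30)&(P[:,1]<230); print("min x of tall",np.percentile(P[m,0],[0,1,5]))
E
```

```text
max z>40 map, rows x, cols y
        -350  -310  -270  -230  -190  -150  -110   -70   -30    10    50    90   130   170   210   250   290   330   370   410
380        4     5     6    12    12     9     6     7     7     7     6     7     5     5     4     6     6     5   170   150
400        4     4     5     5     4     5     3     5     4     5     5     3     4     4     4     5     6   169   172   123
420        5     5     4     4     4    23    24    24    20     3     3     4     3     5     6     7     4   172   173   111
440        5    10    13    13     6     9    76    73    53    44    23    21     3     6     6     6     4   175   174   113
460        4    14    14    14     9    74    73    74    55    53    27    24    30     6     7     7     4   175   175   116
480        4    13    14    14    11    12    76    74    54    54    28    25    30     5     7     7     5   176   176   118
500        4    14    15    15    11    25    26    53    54    54    28    27    30     7     7     6     4   177   177   123
520        5    13    16    15    12     5     4    24 
[... 569 characters left out ...]
   5   193
620        4     5     5    15    14    20    19     4     5   125   125   125   123     4     3     3     9     6     6   192
640        5     4    60    57    45   144   176   171   172   169   165   165   165   172   170     9     3    41    95    96
660        5     4    60    56    45    93   179   181   184   183   168   168   169   171   171     9     4     4    45    68
680        5     4     5    14    15    51    20   172   182   187   188   170   178   177   171     5     4     3    47    68
700        5     4     5    13     6    32     3   173   180   172   187   189   179   178   172    24    28    26    48    66
min x of tall [ 49.31598256  80.43283873 120.06184265]
```

```bash
cat > plan.py <<'E'
# plan.py x y z phi_deg [x y z phi ...]: rows from the present pose through way points
import sys; from h import *
s=env.sense(); R=np.array(s["orientation"]); p=np.array(s["tcp_pos"]); phi=np.arctan2(R[1,0],R[0,0]); a=list(map(float,sys.argv[1:]))
print("at",s["clock"],np.round(p,1),"phi",round(np.degrees(phi),2),"tilt",np.round(R[:2,2],4),"w",round(s["gripper_width"],1))
for i in range(0,len(a),4):
    t=np.array(a[i:i+3]); dphi=(np.radians(a[i+3])-phi+np.pi)%(2*np.pi)-np.pi
    n=max(1,int(np.ceil(max(np.linalg.norm(t-p)/49,abs(dphi)/.149))))
    for k in range(n):
        f=phi+dphi*k/n; d=(t-p)/n/1000; c,s_=np.cos(f),np.sin(f)
        print([round(x,4) for x in(c*d[0]+s_*d[1], s_*d[0]-c*d[1], -d[2])], round(-dphi/n,4))
    p=t; phi+=dphi; print("-- wp",t,a[i+3])
E
python3 plan.py 475 -10 240 80.2
python3 - <<'E'
from h import *
for n in("top","scene"):
    d=np.load(n+"0.npy");P=cloud(n,d); m=(d>0)&(P[...,0]>560)&(P[...,0]<600)&(P[...,1]>-20)&(P[...,1]<110)&(P[...,2]>50)&(P[...,2]<125)
    q=P[m]; print(n,len(q),np.round(q.min(0)),np.round(q.max(0)))
E
```

```text
at 0.1 [ 213.5 -506.6  238.2] phi 22.85 tilt [-0.0003  0.0012] w 88.0
[np.float64(0.0362), np.float64(-0.0297), np.float64(-0.0001)] -0.0834
[np.float64(0.0385), np.float64(-0.0266), np.float64(-0.0001)] -0.0834
[np.float64(0.0406), np.float64(-0.0233), np.float64(-0.0001)] -0.0834
[np.float64(0.0424), np.float64(-0.0198), np.float64(-0.0001)] -0.0834
[np.float64(0.0439), np.float64(-0.0162), np.float64(-0.0001)] -0.0834
[np.float64(0.0451), np.float64(-0.0125), np.float64(-0.0001)] -0.0834
[np.float64(0.046), np.float64(-0.0087), np.float64(-0.0001)] -0.0834
[np.float64(0.0465), np.float64(-0.0048), np.float64(-0.0001)] -0.0834
[np.float64(0.0468), np.float64(-0.0009), np.float64(-0.0001)] -0.0834
[np.float64(0.0467), np.float64(0.003), np.float64(-0.0001)] -0.0834
[np.float64(0.0463), np.float64(0.0068), np.float64(-0.0001)] -0.0834
[np.float64(0.0455), np.float64(0.0107), np.float64(-0.0001)] -0.0834
-- wp [475. -10. 240.] 80.2
top 87 [588.  47.  72.] [600.  82. 105.]
scene 168 [589.  47.  65.] [600.  85. 100.]
```

send_rows --steps '[{"hand": 1,"xyz": [0.036,-0.03,0],"turn": -0.083},{"hand": 1,"xyz": [0.0385,-0.0265,0],"turn": -0.083},{"hand": 1,"xyz": [0.0405,-0.0235,0],"turn": -0.083},{"hand": 1,"xyz": [0.0425,-0.02,0],"turn": -0.083},{"hand": 1,"xyz": [0.044,-0.016,0],"turn": -0.083}]' --force 15

```text
clock: 0.6
tcp_pos: [322.8, -297.6, 238.6]
orientation: [[0.685, 0.729, -0.0], [0.729, -0.685, 0.0], [0.0, -0.0, -1.0]]
contact_force: [1.3, -0.5, 0.3]
gripper_width: 87.9
gripper_force: 0.0
```

send_rows --steps '[{"hand": 1,"xyz": [0.045,-0.0125,0],"turn": -0.083},{"hand": 1,"xyz": [0.046,-0.0085,0],"turn": -0.083},{"hand": 1,"xyz": [0.0465,-0.005,0],"turn": -0.083},{"hand": 1,"xyz": [0.047,-0.001,0],"turn": -0.083},{"hand": 1,"xyz": [0.0465,0.003,0],"turn": -0.083}]'

```text
clock: 1.1
tcp_pos: [432.4, -90.9, 238.7]
orientation: [[0.332, 0.943, -0.0], [0.943, -0.332, 0.0], [-0.0, -0.0, -1.0]]
contact_force: [0.1, -0.6, -1.3]
gripper_width: 88.5
gripper_force: 0.0
```

send_rows --steps '[{"hand": 1,"xyz": [0.0465,0.007,0],"turn": -0.083},{"hand": 1,"xyz": [0.0455,0.0105,0],"turn": -0.083},{"hand": 1,"xyz": [0,0,0],"turn": 0},{"hand": 1,"xyz": [0,0,0],"turn": 0},{"hand": 1,"xyz": [0,0,0],"turn": 0}]'

```text
clock: 1.6
tcp_pos: [475.6, -10.9, 238.6]
orientation: [[0.177, 0.984, -0.001], [0.984, -0.177, -0.0], [-0.0, -0.001, -1.0]]
contact_force: [0.0, -1.1, -0.3]
gripper_width: 88.0
gripper_force: 0.0
```

```bash
python3 plan.py 475 -10 240 80.2; python3 - <<'E'
from h import *
i=optics.camera_info("wrist"); p,d=optics.snapshot("wrist"); cv2.imwrite("pics/w1.png",p); np.save("w1.npy",d); print(i)
E
```

```text
at 1.6 [475.6 -10.9 238.6] phi 79.82 tilt [-0.0006 -0.0001] w 88.0
[np.float64(0.0008), np.float64(-0.0008), np.float64(-0.0014)] -0.0066
-- wp [475. -10. 240.] 80.2
{'fov_y': 71.47067944282776, 'cx': 278.2685858597717, 'cy': 215.37744874004864, 'world_from_camera': array([[ 9.84297807e-01,  1.69160303e-01,  5.04243823e-02,
         4.88359260e+02],
       [-1.76515338e-01,  9.43930012e-01,  2.78995462e-01,
         6.15799585e+01],
       [-4.02130890e-04, -2.83515299e-01,  9.58967629e-01,
         3.85587200e+02],
       [ 0.00000000e+00,  0.00000000e+00,  0.00000000e+00,
         1.00000000e+00]])}
```

View pics/w1.png

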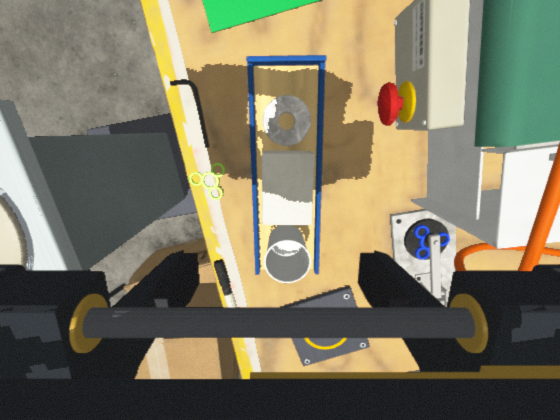

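The wrist view shows the nest at (287,119), the carton top around (288,188), the cup rim at (288,260), and the rails at columns about 253 and 320, all nearly straight. Next I refine positions from this view.

```bash
cat > m1.py <<'E'
from h import *
T=np.array([[9.84297807e-01,1.69160303e-01,5.04243823e-02,4.88359260e+02],[-1.76515338e-01,9.43930012e-01,2.78995462e-01,6.15799585e+01],[-4.02130890e-04,-2.83515299e-01,9.58967629e-01,3.85587200e+02]])
f=210/np.tan(np.radians(71.47067944/2)); cx,cy=278.2686,215.3774
p=cv2.imread("pics/w1.png"); d=np.load("w1.npy"); v,u=np.mgrid[:420,:560]
D=np.stack([(u-cx)/f,-(v-cy)/f,-np.ones(u.shape)],-1)@T[:,:3].T
P=D*d[...,None]+T[:,3]
def at(z): return T[:,3]+D*((z-T[2,3])/D[...,2])[...,None]
h=cv2.cvtColor(p,cv2.COLOR_BGR2HSV); H,S,V=[h[...,i] for i in range(3)]; Z=P[...,2]
R=(d>0)&(u>235)&(u<340)&(v>50)&(v<285)
def rep(n,m,z):
    cs,_=cv2.findContours((m&R).astype(np.uint8),cv2.RETR_EXTERNAL,cv2.CHAIN_APPROX_NONE); c=max(cs,key=cv2.contourArea)[:,0]
    q=at(z)[c[:,1],c[:,0],:2].astype(np.float32); r=cv2.minAreaRect(q); e=cv2.fitEllipse(q); cc=cv2.minEnclosingCircle(q)
    print(n,"rect",np.round(r[0],1),np.round(r[1],1),round(r[2],1),"ell",np.round(e[0],1),np.round(e[1],1),"circ",np.round(cc[0],1),round(cc[1]*2,1),"z",np.round(np.percentile(Z[m&R],[10,50,90]),1))
print("table",np.median(Z[(abs(Z)<6)&(d>0)]),"mapped floor",np.median(Z[R&(abs(Z-6)<3)]))
rep("lane",(H>100)&(H<125)&(S>110)&(Z>10)&(Z<40),22)
rep("carton",(Z>46)&(Z<56)&(S<70)&(v<235),51)
rep("cup",(Z>30)&(Z<85)&(v>232),76)
rep("nest",(Z>18)&(Z<31)&(S<70)&(v<155)&(v>85)&(u>258)&(u<316),25)
# cup foot / rail inner edges
for vv in range(80,260,30):
    b=((H>100)&(H<125)&(S>110)&R)[vv]; us=np.where(b)[0]; l=us[us<287];r=us[us>287]
    A=at(22)[vv]; print(vv,np.round(A[l.max()][:2],1),np.round(A[r.min()][:2],1), "mid",np.round((A[l.max()]+A[r.min()])[:2]/2,1),"w",round(np.linalg.norm(A[l.max()]-A[r.min()])-0.8,1))
E
python3 m1.py
```

```text
table 1.2830654277547637 mapped floor 7.11818447498257
lane rect [487.7   4.8] [269.3  87.5] 80.2 ell [485.8  -8. ] [ 88.4 406. ] circ [488.3   4.5] 282.0 z [21.2 23.2 30.8]
carton rect [486.6  -7. ] [84.2 59.8] 79.6 ell [486.6  -7. ] [ 67.9 101.2] circ [486.6  -7.1] 101.8 z [51.1 52.1 53. ]
cup rect [473. -81.] [61.7 53.5] 79.8 ell [472.9 -80.7] [52.3 64.8] circ [471.7 -79.8] 65.5 z [38.1 60.1 77.1]
nest rect [499.5  69.3] [55.9 55.5] 79.8 ell [499.4  69.3] [55.6 56. ] circ [499.5  69.2] 56.8 z [24.9 26.  27. ]
80 [468.2 119.8] [543.5 106.3] mid [505.8 113.1] w 75.7
110 [462.8  88. ] [537.9  74.5] mid [500.4  81.3] w 75.5
140 [457.2  54.3] [532.   40.9] mid [494.6  47.6] w 75.2
170 [451.2  18.7] [527.    5.2] mid [489.1  12. ] w 76.2
200 [444.8 -19. ] [520.4 -32.5] mid [482.6 -25.8] w 75.9
230 [438.1 -59. ] [513.4 -72.5] mid [475.7 -65.8] w 75.7
```

```bash
cat > m2.py <<'E'
exec(open("m1.py").read().split('print("table"')[0])
m=((Z>70)&(Z<84)&(v>232)&R); ys,xs=np.where(m); print(len(xs)); q=P[ys,xs]; a=at(76)[ys,xs,:2]
r=cv2.minAreaRect(cv2.convexHull(a.astype(np.float32))); print("rim hull",r, cv2.minEnclosingCircle(a.astype(np.float32)))
# bright rim ring pixels near 288,260
cv2.imwrite("pics/cupcrop.png",np.hstack([cv2.resize(p[225:295,250:330],None,fx=5,fy=5,interpolation=2),cv2.resize(cv2.imread("pics/top0.png")[215:259,300:350],(400,350),interpolation=2)]))
E
python3 m2.py
```

```text
365
rim hull ((472.5219421386719, -85.0228271484375), (54.212059020996094, 53.44556427001953), 36.72206115722656) ((472.3172302246094, -84.71434783935547), 27.786243438720703)
```

View pics/cupcrop.png

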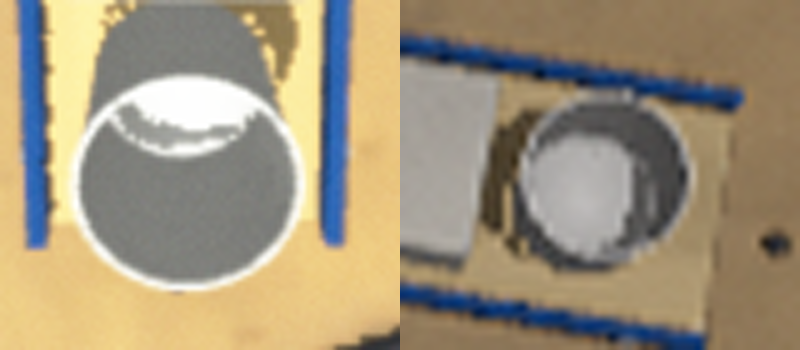

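The left panel (wrist) shows the cup rim as a clean circle at (187,183), and the right panel (top view) agrees. The cup centre is (472.4, -85), diameter 54 mm, on the lane centre line. Going there now.

```bash
python3 plan.py 472.4 -85 140 80.1 472.4 -85 44 80.1
```

```text
at 1.65 [475.6 -11.2 238.7] phi 79.79 tilt [-0.0004 -0.0001] w 88.1
[np.float64(-0.0244), np.float64(0.0033), np.float64(0.0329)] -0.0018
[np.float64(-0.0244), np.float64(0.0033), np.float64(0.0329)] -0.0018
[np.float64(-0.0244), np.float64(0.0032), np.float64(0.0329)] -0.0018
-- wp [472.4 -85.  140. ] 80.1
[np.float64(0.0), np.float64(0.0), np.float64(0.048)] -0.0
[np.float64(0.0), np.float64(0.0), np.float64(0.048)] -0.0
-- wp [472.4 -85.   44. ] 80.1
```

send_rows --steps '[{"hand": 1,"xyz": [-0.0244,0.0033,0.033],"turn": -0.002},{"hand": 1,"xyz": [-0.0244,0.0033,0.033],"turn": -0.002},{"hand": 1,"xyz": [-0.0244,0.0033,0.033],"turn": -0.002},{"hand": 1,"xyz": [0,0,0.03],"turn": 0},{"hand": 1,"xyz": [0,0,0.03],"turn": 0}]'

```text
clock: 2.15
tcp_pos: [472.4, -85.9, 78.8]
orientation: [[0.173, 0.985, 0.0], [0.985, -0.173, -0.0], [-0.0, 0.0, -1.0]]
contact_force: [0.6, 0.4, 0.3]
gripper_width: 88.1
gripper_force: 0.0
```

send_rows --steps '[{"hand": 1,"xyz": [0,0,0.02],"turn": 0},{"hand": 1,"xyz": [0,0,0.015],"turn": 0},{"hand": 1,"xyz": [0,0,0],"turn": 0},{"hand": 1,"xyz": [0,0,0],"turn": 0},{"hand": 1,"xyz": [0,0,0],"turn": 0}]'

```text
clock: 2.65
tcp_pos: [473.4, -84.6, 45.7]
orientation: [[0.17, 0.985, 0.002], [0.985, -0.17, -0.001], [-0.0, 0.002, -1.0]]
contact_force: [-0.2, -0.1, 0.2]
gripper_width: 88.2
gripper_force: 0.0
```

send_rows --steps '[{"hand": 0.7,"xyz": [0,-0.0007,0],"turn": 0},{"hand": 0.55,"xyz": [0,0,0],"turn": 0},{"hand": 0.5,"xyz": [0,0,0],"turn": 0},{"hand": 0.5,"xyz": [0,0,0],"turn": 0},{"hand": 0.5,"xyz": [0,0,0],"turn": 0}]' --force 10

```text
clock: 3.15
tcp_pos: [472.5, -83.8, 44.8]
orientation: [[0.169, 0.986, 0.0], [0.986, -0.169, -0.0], [-0.0, 0.0, -1.0]]
contact_force: [1.0, 0.2, 1.5]
gripper_width: 50.8
gripper_force: 10.0
```

send_rows --steps '[{"hand": 0.5,"xyz": [0,0,0],"turn": 0},{"hand": 0.5,"xyz": [0,0,0],"turn": 0},{"hand": 0.5,"xyz": [0,0,0],"turn": 0}]'

```text
clock: 3.45
tcp_pos: [472.5, -83.8, 44.8]
orientation: [[0.169, 0.986, 0.0], [0.986, -0.169, -0.0], [-0.0, 0.0, -1.0]]
contact_force: [0.5, 1.0, 1.6]
gripper_width: 50.9
gripper_force: 9.9
```

```bash
python3 plan.py 472.4 -85 140 80.1 552 244 170 135 
```

```text
at 3.45 [472.5 -83.8  44.8] phi 80.26 tilt [ 0.0002 -0.    ] w 50.9
[np.float64(-0.0006), np.float64(0.0001), np.float64(-0.0476)] 0.0014
[np.float64(-0.0006), np.float64(0.0001), np.float64(-0.0476)] 0.0014
-- wp [472.4 -85.  140. ] 80.1
[np.float64(0.0483), np.float64(0.0031), np.float64(-0.0043)] -0.1369
[np.float64(0.0474), np.float64(0.0097), np.float64(-0.0043)] -0.1369
[np.float64(0.0456), np.float64(0.0161), np.float64(-0.0043)] -0.1369
[np.float64(0.043), np.float64(0.0221), np.float64(-0.0043)] -0.1369
[np.float64(0.0396), np.float64(0.0278), np.float64(-0.0043)] -0.1369
[np.float64(0.0354), np.float64(0.0329), np.float64(-0.0043)] -0.1369
[np.float64(0.0306), np.float64(0.0375), np.float64(-0.0043)] -0.1369
-- wp [552. 244. 170.] 135.0
```

send_rows --steps '[{"hand": 0.5,"xyz": [0,0,-0.02],"turn": 0},{"hand": 0.5,"xyz": [0,0,-0.035],"turn": 0},{"hand": 0.5,"xyz": [0,0,-0.04],"turn": 0},{"hand": 0.5,"xyz": [0.048,0.003,-0.009],"turn": -0.137},{"hand": 0.5,"xyz": [0.047,0.01,-0.005],"turn": -0.137}]'

```text
clock: 3.95
tcp_pos: [495.6, 9.9, 155.2]
orientation: [[-0.106, 0.994, 0.003], [0.994, 0.106, -0.001], [-0.001, 0.002, -1.0]]
contact_force: [0.0, -0.6, -0.8]
gripper_width: 50.9
gripper_force: 10.0
```

send_rows --steps '[{"hand": 0.5,"xyz": [0.0455,0.016,-0.004],"turn": -0.137},{"hand": 0.5,"xyz": [0.043,0.022,-0.004],"turn": -0.137},{"hand": 0.5,"xyz": [0.0395,0.028,-0.004],"turn": -0.137},{"hand": 0.5,"xyz": [0.0355,0.033,-0.004],"turn": -0.137},{"hand": 0.5,"xyz": [0.0305,0.0375,-0.004],"turn": -0.137}]'

```text
clock: 4.45
tcp_pos: [551.2, 246.8, 173.6]
orientation: [[-0.714, 0.7, -0.001], [0.7, 0.714, -0.0], [0.0, -0.001, -1.0]]
contact_force: [0.1, -0.4, -0.0]
gripper_width: 50.8
gripper_force: 10.0
```

send_rows --steps '[{"hand": 0.5,"xyz": [0,0,0],"turn": 0},{"hand": 0.5,"xyz": [0,0,0],"turn": 0}]'

```text
clock: 4.65
tcp_pos: [550.9, 245.4, 173.1]
orientation: [[-0.71, 0.704, -0.001], [0.704, 0.71, -0.001], [0.0, -0.001, -1.0]]
contact_force: [0.4, -0.7, -1.3]
gripper_width: 50.7
gripper_force: 10.0
```

```bash
python3 plan.py 552 244 42.5 135 
```

```text
at 4.65 [550.9 245.4 173.1] phi 135.26 tilt [-0.0011 -0.0006] w 50.7
[np.float64(-0.0006), np.float64(-0.0001), np.float64(0.0435)] 0.0015
[np.float64(-0.0006), np.float64(-0.0001), np.float64(0.0435)] 0.0015
[np.float64(-0.0006), np.float64(-0.0001), np.float64(0.0435)] 0.0015
-- wp [552.  244.   42.5] 135.0
```

send_rows --steps '[{"hand": 0.5,"xyz": [0,0,0.04],"turn": 0},{"hand": 0.5,"xyz": [0,0,0.04],"turn": 0},{"hand": 0.5,"xyz": [0,0,0.03],"turn": 0},{"hand": 0.5,"xyz": [0,0,0.012],"turn": 0},{"hand": 0.5,"xyz": [0,0,0.004],"turn": 0}]'

```text
clock: 5.15
tcp_pos: [551.0, 243.6, 47.0]
orientation: [[-0.708, 0.706, -0.002], [0.706, 0.708, -0.001], [0.001, -0.002, -1.0]]
contact_force: [0.2, 1.1, 0.3]
gripper_width: 50.9
gripper_force: 10.0
```

send_rows --steps '[{"hand": 0.5,"xyz": [0,0,0.003],"turn": 0},{"hand": 0.5,"xyz": [0,0,0.001],"turn": 0},{"hand": 0.5,"xyz": [0,0,0],"turn": 0},{"hand": 0.5,"xyz": [0,0,0],"turn": 0}]'

```text
clock: 5.55
tcp_pos: [551.6, 244.9, 44.6]
orientation: [[-0.71, 0.705, 0.001], [0.705, 0.71, 0.0], [-0.001, 0.001, -1.0]]
contact_force: [0.4, 0.2, -0.5]
gripper_width: 51.1
gripper_force: 10.0
```

send_rows --steps '[{"hand": 0.5,"xyz": [0,0,0.0015],"turn": 0},{"hand": 0.5,"xyz": [0,0,0.001],"turn": 0},{"hand": 0.5,"xyz": [0,0,0],"turn": 0}]'

```text
clock: 5.85
tcp_pos: [551.9, 244.6, 42.0]
orientation: [[-0.71, 0.704, 0.002], [0.704, 0.71, -0.0], [-0.001, 0.001, -1.0]]
contact_force: [0.4, -1.9, 4.3]
gripper_width: 50.7
gripper_force: 9.9
```

send_rows --steps '[{"hand": 0.65,"xyz": [0,0,0],"turn": 0},{"hand": 0.85,"xyz": [0,0,0],"turn": 0},{"hand": 0.95,"xyz": [0,0,0],"turn": 0},{"hand": 0.95,"xyz": [0,0,-0.01],"turn": 0},{"hand": 0.95,"xyz": [0,0,-0.025],"turn": 0}]'

```text
clock: 6.35
tcp_pos: [550.3, 244.6, 75.4]
orientation: [[-0.71, 0.705, -0.004], [0.705, 0.71, -0.001], [0.002, -0.003, -1.0]]
contact_force: [0.4, -0.1, 0.1]
gripper_width: 83.3
gripper_force: 0.0
```

send_rows --steps '[{"hand": 0.95,"xyz": [0,0,-0.04],"turn": 0},{"hand": 0.95,"xyz": [0,0,-0.04],"turn": 0},{"hand": 0.95,"xyz": [0,0,-0.01],"turn": 0},{"hand": 0.95,"xyz": [0,0,0],"turn": 0}]'

```text
clock: 6.75
tcp_pos: [551.7, 244.9, 168.2]
orientation: [[-0.71, 0.704, 0.004], [0.704, 0.71, 0.001], [-0.002, 0.003, -1.0]]
contact_force: [0.1, 0.1, -0.6]
gripper_width: 83.8
gripper_force: 0.0
```

```bash
python3 plan.py 486 -7 140 80.2 486 -7 28 80.2; python3 - <<'E'
from h import *
p,d=optics.snapshot("scene"); cv2.imwrite("pics/s2.png",p)
P=cloud("scene",d); m=(d>0)&(P[...,0]>500)&(P[...,0]<600)&(P[...,1]>200)&(P[...,1]<290)&(P[...,2]>12)&(P[...,2]<85); q=P[m]; print(len(q),np.percentile(q,[2,50,98],axis=0).round(1))
m&=(P[...,2]>66); q=P[m][:,:2].astype(np.float32); print(cv2.minEnclosingCircle(q))
E
```

```text
at 6.75 [551.7 244.9 168.2] phi 135.21 tilt [0.0036 0.0009] w 83.8
[np.float64(-0.0187), np.float64(-0.0322), np.float64(0.004)] 0.1372
[np.float64(-0.0229), np.float64(-0.0293), np.float64(0.004)] 0.1372
[np.float64(-0.0267), np.float64(-0.0259), np.float64(0.004)] 0.1372
[np.float64(-0.03), np.float64(-0.022), np.float64(0.004)] 0.1372
[np.float64(-0.0327), np.float64(-0.0177), np.float64(0.004)] 0.1372
[np.float64(-0.0348), np.float64(-0.0131), np.float64(0.004)] 0.1372
[np.float64(-0.0363), np.float64(-0.0082), np.float64(0.004)] 0.1372
-- wp [486.  -7. 140.] 80.2
[np.float64(0.0), np.float64(0.0), np.float64(0.0373)] -0.0
[np.float64(0.0), np.float64(0.0), np.float64(0.0373)] -0.0
[np.float64(0.0), np.float64(0.0), np.float64(0.0373)] -0.0
-- wp [486.  -7.  28.] 80.2
885 [[527.3 218.2  13.5]
 [554.3 240.4  46.7]
 [577.8 268.2  73.4]]
((552.587158203125, 242.8499755859375), 26.939130783081055)
```

View pics/s2.png

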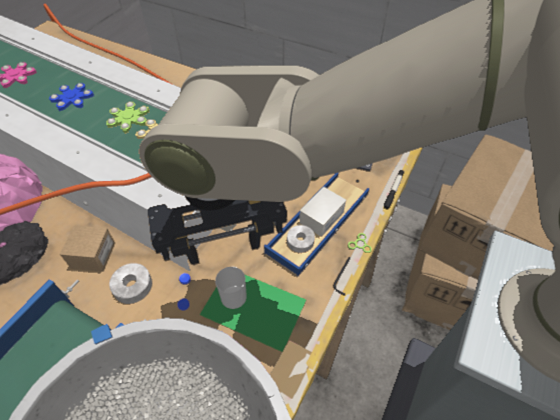

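The cup stands upright on the mat at (231,287), centre about (552,243). The lane still holds the carton and nest. Next is the carton.

send_rows --steps '[{"hand": 1,"xyz": [-0.0185,-0.032,0],"turn": 0.137},{"hand": 1,"xyz": [-0.023,-0.029,0],"turn": 0.137},{"hand": 1,"xyz": [-0.0265,-0.026,0.004],"turn": 0.137},{"hand": 1,"xyz": [-0.03,-0.022,0.006],"turn": 0.137},{"hand": 1,"xyz": [-0.0325,-0.0175,0.006],"turn": 0.137}]'

```text
clock: 7.3
tcp_pos: [503.2, 64.3, 148.4]
orientation: [[-0.098, 0.995, -0.003], [0.995, 0.098, 0.0], [0.001, -0.003, -1.0]]
contact_force: [0.9, -0.4, 0.1]
gripper_width: 88.1
gripper_force: 0.0
```

send_rows --steps '[{"hand": 1,"xyz": [-0.035,-0.013,0.006],"turn": 0.137},{"hand": 1,"xyz": [-0.0365,-0.008,0.006],"turn": 0.137},{"hand": 1,"xyz": [0,0,0.02],"turn": 0},{"hand": 1,"xyz": [0,0,0.02],"turn": 0},{"hand": 1,"xyz": [0,0,0],"turn": 0}]'

```text
clock: 7.8
tcp_pos: [484.0, -6.7, 95.1]
orientation: [[0.17, 0.985, -0.007], [0.985, -0.17, 0.002], [0.001, -0.007, -1.0]]
contact_force: [0.2, -0.1, -0.0]
gripper_width: 87.5
gripper_force: 0.0
```

send_rows --steps '[{"hand": 1,"xyz": [0,0,0],"turn": 0},{"hand": 1,"xyz": [0,0,0],"turn": 0}]'

```text
clock: 8.0
tcp_pos: [486.3, -6.7, 98.6]
orientation: [[0.169, 0.986, 0.0], [0.986, -0.169, -0.0], [-0.0, 0.0, -1.0]]
contact_force: [-0.1, -0.1, -0.0]
gripper_width: 88.2
gripper_force: 0.0
```

```bash
python3 plan.py 486 -7 28 80.2
```

```text
at 8.0 [486.3  -6.7  98.6] phi 80.29 tilt [ 0.0003 -0.0001] w 88.2
[np.float64(-0.0002), np.float64(-0.0001), np.float64(0.0353)] 0.0008
[np.float64(-0.0002), np.float64(-0.0001), np.float64(0.0353)] 0.0008
-- wp [486.  -7.  28.] 80.2
```

send_rows --steps '[{"hand": 1,"xyz": [0,0,0.03],"turn": 0},{"hand": 1,"xyz": [0,0,0.025],"turn": 0},{"hand": 1,"xyz": [0,0,0.015],"turn": 0},{"hand": 1,"xyz": [0,0,0],"turn": 0},{"hand": 1,"xyz": [0,0,0],"turn": 0}]'

```text
clock: 8.5
tcp_pos: [486.5, -6.8, 29.0]
orientation: [[0.169, 0.986, 0.001], [0.986, -0.169, -0.0], [-0.0, 0.001, -1.0]]
contact_force: [-0.3, 0.3, 0.1]
gripper_width: 88.1
gripper_force: 0.0
```

send_rows --steps '[{"hand": 0.8,"xyz": [0,0,0],"turn": 0},{"hand": 0.7,"xyz": [0,0,0],"turn": 0},{"hand": 0.6,"xyz": [0,0,0],"turn": 0},{"hand": 0.6,"xyz": [0,0,0],"turn": 0},{"hand": 0.6,"xyz": [0,0,0],"turn": 0}]' --force 20

```text
clock: 9.0
tcp_pos: [486.3, -6.9, 28.7]
orientation: [[0.169, 0.986, 0.001], [0.986, -0.169, -0.0], [-0.0, 0.001, -1.0]]
contact_force: [-0.3, 0.1, 5.6]
gripper_width: 59.9
gripper_force: 20.0
```

```bash
python3 plan.py 486 -7 120 80.2 462 237 120 94.4 462 237 25.5 94.4
```

```text
at 9.0 [486.3  -6.9  28.7] phi 80.26 tilt [ 0.0009 -0.0002] w 59.9
[np.float64(-0.0001), np.float64(-0.0002), np.float64(-0.0457)] 0.0005
[np.float64(-0.0001), np.float64(-0.0002), np.float64(-0.0457)] 0.0005
-- wp [486.  -7. 120.] 80.2
[np.float64(0.0394), np.float64(-0.0109), np.float64(-0.0)] -0.0413
[np.float64(0.0398), np.float64(-0.0092), np.float64(-0.0)] -0.0413
[np.float64(0.0402), np.float64(-0.0076), np.float64(-0.0)] -0.0413
[np.float64(0.0404), np.float64(-0.0059), np.float64(-0.0)] -0.0413
[np.float64(0.0406), np.float64(-0.0042), np.float64(-0.0)] -0.0413
[np.float64(0.0408), np.float64(-0.0026), np.float64(-0.0)] -0.0413
-- wp [462. 237. 120.] 94.4
[np.float64(0.0), np.float64(0.0), np.float64(0.0472)] -0.0
[np.float64(0.0), np.float64(0.0), np.float64(0.0472)] -0.0
-- wp [462.  237.   25.5] 94.4
```

send_rows --steps '[{"hand": 0.6,"xyz": [0,0,-0.015],"turn": 0},{"hand": 0.6,"xyz": [0,0,-0.03],"turn": 0},{"hand": 0.6,"xyz": [0,0,-0.04],"turn": 0},{"hand": 0.6,"xyz": [0.0395,-0.011,-0.006],"turn": -0.041},{"hand": 0.6,"xyz": [0.04,-0.009,0],"turn": -0.041}]' --force 25

```text
clock: 9.5
tcp_pos: [478.5, 75.1, 120.5]
orientation: [[0.089, 0.996, 0.002], [0.996, -0.089, -0.0], [0.0, 0.002, -1.0]]
contact_force: [0.7, -0.8, -3.2]
gripper_width: 59.7
gripper_force: 25.0
```

send_rows --steps '[{"hand": 0.6,"xyz": [0.04,-0.0075,0],"turn": -0.041},{"hand": 0.6,"xyz": [0.0405,-0.006,0],"turn": -0.041},{"hand": 0.6,"xyz": [0.0405,-0.004,0],"turn": -0.041},{"hand": 0.6,"xyz": [0.041,-0.0025,0],"turn": -0.041},{"hand": 0.6,"xyz": [0,0,0.02],"turn": 0}]'

```text
clock: 10.0
tcp_pos: [462.3, 241.6, 100.4]
orientation: [[-0.082, 0.997, 0.004], [0.997, 0.082, 0.002], [0.002, 0.004, -1.0]]
contact_force: [1.4, 0.1, -2.9]
gripper_width: 59.8
gripper_force: 25.0
```

send_rows --steps '[{"hand": 0.6,"xyz": [0,0,0.03],"turn": 0},{"hand": 0.6,"xyz": [0,0,0.025],"turn": 0},{"hand": 0.6,"xyz": [0,0,0.01],"turn": 0},{"hand": 0.6,"xyz": [0,0,0],"turn": 0},{"hand": 0.6,"xyz": [0,0,0],"turn": 0}]'

```text
clock: 10.5
tcp_pos: [462.8, 237.5, 34.9]
orientation: [[-0.076, 0.997, 0.001], [0.997, 0.076, 0.0], [0.0, 0.001, -1.0]]
contact_force: [0.6, 0.2, -2.6]
gripper_width: 59.7
gripper_force: 25.0
```

send_rows --steps '[{"hand": 0.6,"xyz": [0,0,0.005],"turn": 0},{"hand": 0.6,"xyz": [0,0,0.0025],"turn": 0},{"hand": 0.6,"xyz": [0,0,0.001],"turn": 0},{"hand": 0.6,"xyz": [0,0,0],"turn": 0}]'

```text
clock: 10.9
tcp_pos: [462.4, 237.4, 25.8]
orientation: [[-0.076, 0.997, 0.0], [0.997, 0.076, 0.0], [0.0, 0.0, -1.0]]
contact_force: [0.5, -0.3, -2.4]
gripper_width: 59.7
gripper_force: 25.0
```

send_rows --steps '[{"hand": 0.6,"xyz": [0,0,0.0008],"turn": 0},{"hand": 0.6,"xyz": [0,0,0],"turn": 0},{"hand": 0.6,"xyz": [0,0,0],"turn": 0}]'

```text
clock: 11.2
tcp_pos: [462.5, 237.5, 25.7]
orientation: [[-0.076, 0.997, 0.001], [0.997, 0.076, 0.0], [0.0, 0.001, -1.0]]
contact_force: [-2.6, -1.2, 6.3]
gripper_width: 60.1
gripper_force: 25.0
```

send_rows --steps '[{"hand": 0.75,"xyz": [0,0,0],"turn": 0},{"hand": 0.82,"xyz": [0,0,0],"turn": 0},{"hand": 0.82,"xyz": [0,0,0],"turn": 0},{"hand": 0.82,"xyz": [0,0,-0.01],"turn": 0},{"hand": 0.82,"xyz": [0,0,-0.03],"turn": 0}]'

```text
clock: 11.7
tcp_pos: [461.4, 237.1, 64.1]
orientation: [[-0.076, 0.997, -0.004], [0.997, 0.076, -0.001], [-0.001, -0.005, -1.0]]
contact_force: [-0.2, 0.1, 0.5]
gripper_width: 72.3
gripper_force: 0.0
```

send_rows --steps '[{"hand": 0.84,"xyz": [0,0,-0.045],"turn": 0},{"hand": 0.84,"xyz": [0,0,-0.045],"turn": 0},{"hand": 0.84,"xyz": [0,0,-0.02],"turn": 0},{"hand": 0.84,"xyz": [0,0,0],"turn": 0},{"hand": 0.84,"xyz": [0,0,0],"turn": 0}]'

```text
clock: 12.2
tcp_pos: [462.1, 237.4, 174.8]
orientation: [[-0.076, 0.997, -0.0], [0.997, 0.076, -0.0], [-0.0, -0.0, -1.0]]
contact_force: [-0.2, 1.2, -0.2]
gripper_width: 74.3
gripper_force: 0.0
```

```bash
python3 plan.py 498.5 70 170 170.2
```

```text
at 12.2 [462.1 237.4 174.8] phi 94.36 tilt [-0.0001 -0.    ] w 74.3
[np.float64(-0.0188), np.float64(0.0026), np.float64(0.0005)] -0.1471
[np.float64(-0.019), np.float64(-0.0002), np.float64(0.0005)] -0.1471
[np.float64(-0.0188), np.float64(-0.003), np.float64(0.0005)] -0.1471
[np.float64(-0.0182), np.float64(-0.0057), np.float64(0.0005)] -0.1471
[np.float64(-0.0171), np.float64(-0.0083), np.float64(0.0005)] -0.1471
[np.float64(-0.0157), np.float64(-0.0107), np.float64(0.0005)] -0.1471
[np.float64(-0.014), np.float64(-0.0129), np.float64(0.0005)] -0.1471
[np.float64(-0.012), np.float64(-0.0148), np.float64(0.0005)] -0.1471
[np.float64(-0.0097), np.float64(-0.0164), np.float64(0.0005)] -0.1471
-- wp [498.5  70.  170. ] 170.2
```

send_rows --steps '[{"hand": 0.84,"xyz": [-0.019,0.0025,0],"turn": -0.147},{"hand": 0.84,"xyz": [-0.019,0,0],"turn": -0.147},{"hand": 0.84,"xyz": [-0.019,-0.003,0],"turn": -0.147},{"hand": 0.84,"xyz": [-0.018,-0.0055,0],"turn": -0.147},{"hand": 0.84,"xyz": [-0.017,-0.0085,0],"turn": -0.147}]'

```text
clock: 12.7
tcp_pos: [482.0, 143.5, 173.3]
orientation: [[-0.729, 0.684, -0.003], [0.684, 0.729, -0.0], [0.002, -0.002, -1.0]]
contact_force: [-0.4, 0.3, 0.0]
gripper_width: 74.2
gripper_force: 0.0
```

send_rows --steps '[{"hand": 0.84,"xyz": [-0.0155,-0.0105,0],"turn": -0.147},{"hand": 0.84,"xyz": [-0.014,-0.013,0],"turn": -0.147},{"hand": 0.84,"xyz": [-0.012,-0.015,0],"turn": -0.147},{"hand": 0.84,"xyz": [-0.0095,-0.0165,0],"turn": -0.147},{"hand": 0.84,"xyz": [0,0,0],"turn": 0}]'

```text
clock: 13.2
tcp_pos: [498.1, 68.4, 173.4]
orientation: [[-0.985, 0.171, -0.003], [0.171, 0.985, 0.0], [0.003, -0.001, -1.0]]
contact_force: [0.2, 0.5, 0.1]
gripper_width: 74.5
gripper_force: 0.0
```

send_rows --steps '[{"hand": 0.84,"xyz": [0,0,0],"turn": 0},{"hand": 0.84,"xyz": [0,0,0],"turn": 0}]'

```text
clock: 13.4
tcp_pos: [497.9, 70.6, 174.3]
orientation: [[-0.985, 0.173, -0.001], [0.173, 0.985, 0.0], [0.001, 0.0, -1.0]]
contact_force: [0.3, 0.0, -1.1]
gripper_width: 74.4
gripper_force: 0.0
```

```bash
python3 - <<'E'
from h import *
f,cx,cy,T,_=K("wrist"); p,d=optics.snapshot("wrist"); cv2.imwrite("pics/w3.png",p); np.save("w3.npy",d); np.save("w3T.npy",T); P=cloud("wrist",d)
h=cv2.cvtColor(p,cv2.COLOR_BGR2HSV)
m=(d>0)&(P[...,2]>20)&(P[...,2]<32)&(h[...,1]<60)&(P[...,0]>455)&(P[...,0]<540)&(P[...,1]>20)&(P[...,1]<120)
cs,_=cv2.findContours(m.astype(np.uint8),0,1); c=max(cs,key=cv2.contourArea)[:,0]; q=np.array([ray("wrist",u,v,25)[:2] for u,v in c],np.float32)
print(c.mean(0),cv2.minEnclosingCircle(q),cv2.fitEllipse(q))
b=(h[...,0]>100)&(h[...,0]<125)&(h[...,1]>110)&(d>0)&(P[...,1]>60)&(P[...,1]<180)&(P[...,2]>10)
q=P[b]; print("wall z",np.percentile(q[:,2],[50,98])); ax=np.array([.169,.9856]); w=q[q[:,2]>27]; print("wall along range",np.percentile((w[:,:2]-[487.7,4.8])@ax,[2,98]))
E
python3 plan.py 499 69.5 60 170.2
```

```text
[276.92763158 202.96710526] ((498.9579162597656, 69.51081085205078), 28.717918395996094) ((498.95452880859375, 69.53823852539062), (55.76177978515625, 56.5653076171875), 80.35516357421875)
wall z [ 23.12544576 245.38334687]
wall along range [ 96.75106354 132.64205473]
at 13.45 [498.   70.7 174.5] phi 170.09 tilt [-0.001   0.0002] w 74.1
[np.float64(-0.0004), np.float64(-0.0003), np.float64(0.0382)] -0.0006
[np.float64(-0.0004), np.float64(-0.0003), np.float64(0.0382)] -0.0006
[np.float64(-0.0004), np.float64(-0.0003), np.float64(0.0382)] -0.0006
-- wp [499.   69.5  60. ] 170.2
```

View pics/w3.png

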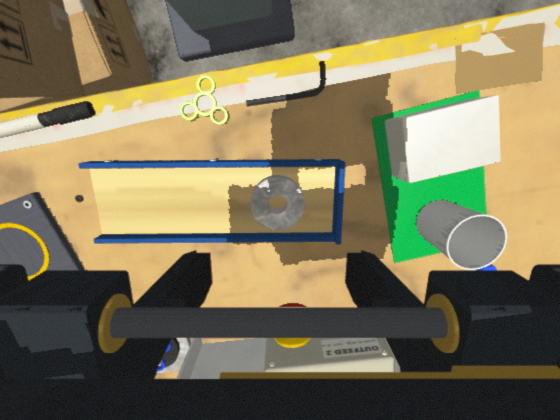

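The nest at (277,203) is alone in the lane. The carton at (450,140) and cup at (475,240) are fully on the mat, and the marker, spinner and hex key are undisturbed. The nest centre (499, 69.5) agrees with the first measurement.

send_rows --steps '[{"hand": 0.84,"xyz": [-0.001,-0.001,0.04],"turn": 0},{"hand": 0.84,"xyz": [0,0,0.04],"turn": 0},{"hand": 0.84,"xyz": [0,0,0.035],"turn": 0},{"hand": 0.84,"xyz": [0,0,0.01],"turn": 0},{"hand": 0.84,"xyz": [0,0,0],"turn": 0}]'

```text
clock: 13.95
tcp_pos: [498.7, 69.2, 49.3]
orientation: [[-0.985, 0.171, -0.002], [0.171, 0.985, 0.0], [0.002, -0.0, -1.0]]
contact_force: [0.2, -0.6, -0.8]
gripper_width: 74.1
gripper_force: 0.0
```

send_rows --steps '[{"hand": 0.84,"xyz": [0,0,0],"turn": 0},{"hand": 0.84,"xyz": [0,0,0],"turn": 0}]'

```text
clock: 14.15
tcp_pos: [500.0, 68.9, 51.5]
orientation: [[-0.985, 0.171, 0.003], [0.171, 0.985, -0.0], [-0.003, 0.0, -1.0]]
contact_force: [0.3, -0.8, -0.2]
gripper_width: 74.1
gripper_force: 0.0
```

```bash
python3 plan.py 499 69.5 10 170.2
```

```text
at 14.15 [500.   68.9  51.5] phi 170.16 tilt [ 0.003  -0.0003] w 74.1
[np.float64(0.0011), np.float64(0.0004), np.float64(0.0415)] -0.0007
-- wp [499.   69.5  10. ] 170.2
```

send_rows --steps '[{"hand": 0.84,"xyz": [0,0,0.012],"turn": 0},{"hand": 0.84,"xyz": [0,0,0.012],"turn": 0},{"hand": 0.84,"xyz": [0,0,0.01],"turn": 0},{"hand": 0.84,"xyz": [0,0,0.004],"turn": 0},{"hand": 0.84,"xyz": [0,0,0],"turn": 0}]'

```text
clock: 14.65
tcp_pos: [499.2, 68.8, 12.0]
orientation: [[-0.985, 0.171, -0.0], [0.171, 0.985, 0.0], [0.0, 0.0, -1.0]]
contact_force: [0.1, -0.0, 1.2]
gripper_width: 74.3
gripper_force: 0.0
```

send_rows --steps '[{"hand": 0.84,"xyz": [0,0,0],"turn": 0},{"hand": 0.84,"xyz": [0,0,0],"turn": 0}]'

```text
clock: 14.85
tcp_pos: [499.4, 68.8, 12.4]
orientation: [[-0.985, 0.171, 0.001], [0.171, 0.985, -0.0], [-0.001, 0.0, -1.0]]
contact_force: [0.8, -0.8, -0.4]
gripper_width: 73.9
gripper_force: 0.0
```

send_rows --steps '[{"hand": 0.84,"xyz": [0,0.0005,0.002],"turn": 0},{"hand": 0.75,"xyz": [0,0,0],"turn": 0},{"hand": 0.65,"xyz": [0,0,0],"turn": 0},{"hand": 0.55,"xyz": [0,0,0],"turn": 0},{"hand": 0.55,"xyz": [0,0,0],"turn": 0}]' --force 25

```text
clock: 15.35
tcp_pos: [499.2, 69.3, 10.0]
orientation: [[-0.985, 0.171, 0.0], [0.171, 0.985, 0.0], [-0.0, 0.0, -1.0]]
contact_force: [-0.1, 0.6, -0.2]
gripper_width: 55.7
gripper_force: 25.0
```

send_rows --steps '[{"hand": 0.55,"xyz": [0,0,0],"turn": 0},{"hand": 0.55,"xyz": [0,0,0],"turn": 0}]'

```text
clock: 15.55
tcp_pos: [499.3, 69.3, 10.0]
orientation: [[-0.985, 0.171, 0.0], [0.171, 0.985, 0.0], [-0.0, 0.0, -1.0]]
contact_force: [-0.7, 0.6, 1.3]
gripper_width: 55.2
gripper_force: 25.0
```

```bash
python3 plan.py 499 69.5 110 170.2 506.9 -236.8 110 170.2 506.9 -236.8 16 170.2
```

```text
at 15.55 [499.3  69.3  10. ] phi 170.16 tilt [0.0001 0.    ] w 55.2
[np.float64(0.0001), np.float64(0.0001), np.float64(-0.0333)] -0.0003
[np.float64(0.0001), np.float64(0.0001), np.float64(-0.0333)] -0.0003
[np.float64(0.0001), np.float64(0.0001), np.float64(-0.0333)] -0.0003
-- wp [499.   69.5 110. ] 170.2
[np.float64(-0.0086), np.float64(-0.0429), np.float64(-0.0)] -0.0
[np.float64(-0.0086), np.float64(-0.0429), np.float64(-0.0)] -0.0
[np.float64(-0.0086), np.float64(-0.0429), np.float64(-0.0)] -0.0
[np.float64(-0.0086), np.float64(-0.0429), np.float64(-0.0)] -0.0
[np.float64(-0.0086), np.float64(-0.0429), np.float64(-0.0)] -0.0
[np.float64(-0.0086), np.float64(-0.0429), np.float64(-0.0)] -0.0
[np.float64(-0.0086), np.float64(-0.0429), np.float64(-0.0)] -0.0
-- wp [ 506.9 -236.8  110. ] 170.2
[np.float64(0.0), np.float64(0.0), np.float64(0.047)] -0.0
[np.float64(0.0), np.float64(0.0), np.float64(0.047)] -0.0
-- wp [ 506.9 -236.8   16. ] 170.2
```

send_rows --steps '[{"hand": 0.55,"xyz": [0,0,-0.015],"turn": 0},{"hand": 0.55,"xyz": [0,0,-0.035],"turn": 0},{"hand": 0.55,"xyz": [0,0,-0.04],"turn": 0},{"hand": 0.55,"xyz": [-0.0086,-0.043,-0.03],"turn": 0},{"hand": 0.55,"xyz": [-0.0086,-0.043,0],"turn": 0}]'

```text
clock: 16.05
tcp_pos: [502.7, -16.3, 131.5]
orientation: [[-0.986, 0.168, 0.006], [0.168, 0.986, -0.002], [-0.007, -0.001, -1.0]]
contact_force: [0.8, 0.1, -3.2]
gripper_width: 55.5
gripper_force: 25.0
```

send_rows --steps '[{"hand": 0.55,"xyz": [-0.0086,-0.043,0],"turn": 0},{"hand": 0.55,"xyz": [-0.0086,-0.043,0],"turn": 0},{"hand": 0.55,"xyz": [-0.0086,-0.03,0],"turn": 0},{"hand": 0.55,"xyz": [0,0,0],"turn": 0},{"hand": 0.55,"xyz": [0,0,0],"turn": 0}]'

```text
clock: 16.55
tcp_pos: [506.5, -134.6, 127.6]
orientation: [[-0.985, 0.172, -0.001], [0.172, 0.985, 0.001], [0.001, 0.001, -1.0]]
contact_force: [0.1, 0.2, -2.5]
gripper_width: 55.1
gripper_force: 25.0
```

send_rows --steps '[{"hand": 0.55,"xyz": [0,0,0],"turn": 0},{"hand": 0.55,"xyz": [0,0,0],"turn": 0},{"hand": 0.55,"xyz": [0,0,0],"turn": 0}]'

```text
clock: 16.85
tcp_pos: [507.0, -133.6, 128.2]
orientation: [[-0.986, 0.17, -0.0], [0.17, 0.986, 0.0], [0.0, 0.0, -1.0]]
contact_force: [-0.1, 0.7, -2.7]
gripper_width: 55.6
gripper_force: 25.0
```

```bash
cat > ring.py <<'E'
import sys; from h import *
s=env.sense(); print(np.round(s["tcp_pos"],1)); f,cx,cy,T,_=K("wrist"); p,d=optics.snapshot("wrist"); cv2.imwrite(sys.argv[1],p); P=cloud("wrist",d); h=cv2.cvtColor(p,cv2.COLOR_BGR2HSV)
m=(h[...,0]>18)&(h[...,0]<36)&(h[...,1]>110)&(h[...,2]>60)&(abs(P[...,0]-507)<48)&(abs(P[...,1]+236)<48)&(d>0)&(P[...,2]<20)
cs,_=cv2.findContours(m.astype(np.uint8),cv2.RETR_EXTERNAL,1); c=max(cs,key=len)[:,0]; q=np.array([ray("wrist",u,v,10)[:2] for u,v in c],np.float32)
print("ring",c.mean(0),cv2.minEnclosingCircle(q),cv2.fitEllipse(q),np.median(P[m][:,2]))
E
python3 ring.py pics/w4.png
```

```text
[ 507.  -133.6  128.2]
ring [171.66985646 227.26315789] ((507.69049072265625, -236.88067626953125), 36.56006622314453) ((507.6817932128906, -236.95355224609375), (72.04132843017578, 72.20095825195312), 7.029706954956055) 11.416938579049202
```

View pics/w4.png

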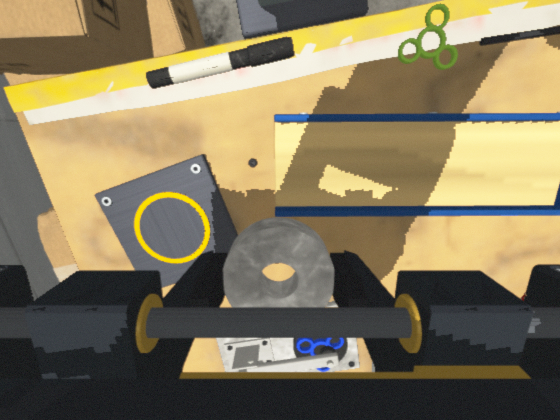

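The ring is at (172,227), centre (507.6,-236.9), diameter 72 mm, on the plate top. The nest sits level between the fingers with its hole at (278,271). Checking the nest's centre in the hand.

```bash
python3 - <<'E'
from h import *
s=env.sense(); t=np.array(s["tcp_pos"]); print(t.round(1)); p=cv2.imread("pics/w4.png")
# outline points of the nest's lit top edge: front arc between (228,262) and (330,262), via gradient against background
g=cv2.cvtColor(p,6).astype(float); pts=[]
for a in np.radians(np.arange(200,341,5)):
    r=np.arange(40,66,.5); u=278+r*np.cos(a); v=272+r*np.sin(a); l=cv2.remap(g.astype(np.float32),u.astype(np.float32)[None],v.astype(np.float32)[None],1)[0]
    k=np.argmax(abs(np.convolve(l,[1,1,1,-1,-1,-1],'valid')))+2; pts.append((u[k],v[k],r[k]))
print([round(x[2],1) for x in pts])
for z in(t[2]+15,):
    q=np.array([ray("wrist",u,v,z)[:2] for u,v,_ in pts],np.float32); A=np.c_[2*q,np.ones(len(q))]
    for _ in range(3):
        x=np.linalg.lstsq(A,(q**2).sum(1),rcond=None)[0]; R=np.sqrt(x[2]+x[0]**2+x[1]**2); e=abs(np.linalg.norm(q-x[:2],axis=1)-R); k=e<1.2; 
        print("circle",x[:2].round(1),R.round(1),len(q)); q=q[k];A=A[k]
    print("hole",ray("wrist",278,271,z)[:2].round(1))
E
python3 plan.py 507.5 -236.9 128 170.2
```

```text
[ 507.  -133.8  128.2]
[np.float64(53.5), np.float64(53.0), np.float64(53.5), np.float64(54.0), np.float64(54.5), np.float64(58.5), np.float64(50.5), np.float64(50.5), np.float64(54.0), np.float64(46.0), np.float64(45.5), np.float64(45.0), np.float64(44.5), np.float64(45.0), np.float64(55.5), np.float64(55.5), np.float64(56.5), np.float64(57.5), np.float64(59.0), np.float64(61.5), np.float64(64.0), np.float64(47.0), np.float64(47.5), np.float64(48.0), np.float64(49.5), np.float64(54.5), np.float64(53.0), np.float64(51.0), np.float64(54.5)]
circle [ 496.9 -131.4] 22.9 29
circle [ 495.4 -129.9] 21.9 8
circle [ 495.4 -129.9] 21.9 8
hole [ 501.8 -132.5]
at 16.9 [ 507.  -133.8  128.2] phi 170.22 tilt [-0.  0.] w 55.6
[np.float64(-0.006), np.float64(-0.0338), np.float64(0.0001)] 0.0001
[np.float64(-0.006), np.float64(-0.0338), np.float64(0.0001)] 0.0001
[np.float64(-0.006), np.float64(-0.0338), np.float64(0.0001)] 0.0001
-- wp [ 507.5 -236.9  128. ] 170.2
```

```bash
python3 - <<'E'
from h import *
p=cv2.imread("pics/w4.png"); cv2.imwrite("pics/w4c.png",cv2.convertScaleAbs(cv2.resize(p[205:315,205:350],None,fx=5,fy=5,interpolation=2),alpha=1.5,beta=20))
P=lambda u,v,z: ray("wrist",u,v,z)[:2].round(1)
print("top",P(278,227,143.2),"bot",P(278,217,124.2),"L",P(223,270,143.2),"R",P(333,270,143.2))
E
```

```text
top [ 478.9 -128.6] bot [ 479.6 -128.7] L [ 496.6 -159.5] R [ 505.9 -105.3]
```

View pics/w4c.png

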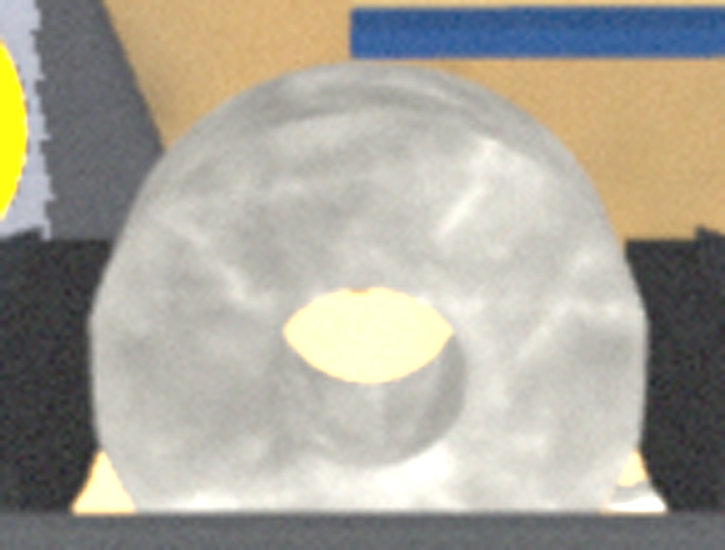

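The crop shows the nest level in the hand. Its near top edge and bottom edge both put its centre at about (507.3,-133.5), which matches the TCP. Now onto the plate.

send_rows --steps '[{"hand": 0.55,"xyz": [-0.006,-0.034,0],"turn": 0},{"hand": 0.55,"xyz": [-0.006,-0.034,0],"turn": 0},{"hand": 0.55,"xyz": [-0.006,-0.034,0.01],"turn": 0},{"hand": 0.55,"xyz": [0,0,0.03],"turn": 0},{"hand": 0.55,"xyz": [0,0,0.03],"turn": 0}]'

```text
clock: 17.4
tcp_pos: [507.5, -238.9, 57.6]
orientation: [[-0.985, 0.172, 0.001], [0.172, 0.985, -0.001], [-0.002, -0.001, -1.0]]
contact_force: [-0.2, 0.2, -3.7]
gripper_width: 55.2
gripper_force: 25.0
```

send_rows --steps '[{"hand": 0.55,"xyz": [0,0,0.02],"turn": 0},{"hand": 0.55,"xyz": [0,0,0.01],"turn": 0},{"hand": 0.55,"xyz": [0,0,0],"turn": 0},{"hand": 0.55,"xyz": [0,0,0],"turn": 0},{"hand": 0.55,"xyz": [0,0,0],"turn": 0}]'

```text
clock: 17.9
tcp_pos: [507.9, -238.3, 29.4]
orientation: [[-0.985, 0.171, 0.002], [0.171, 0.985, -0.001], [-0.002, -0.001, -1.0]]
contact_force: [0.4, -0.3, -2.7]
gripper_width: 55.2
gripper_force: 25.0
```

send_rows --steps '[{"hand": 0.55,"xyz": [0,0,0],"turn": 0},{"hand": 0.55,"xyz": [0,0,0],"turn": 0}]'

```text
clock: 18.1
tcp_pos: [507.5, -238.2, 28.8]
orientation: [[-0.985, 0.171, 0.001], [0.171, 0.985, -0.001], [-0.001, -0.001, -1.0]]
contact_force: [0.4, -0.1, -2.9]
gripper_width: 55.6
gripper_force: 25.0
```

```bash
python3 plan.py 507.5 -236.9 15 170.2
```

```text
at 18.1 [ 507.5 -238.2   28.8] phi 170.16 tilt [ 0.0009 -0.0007] w 55.6
[np.float64(0.0002), np.float64(0.0013), np.float64(0.0138)] -0.0007
-- wp [ 507.5 -236.9   15. ] 170.2
```

send_rows --steps '[{"hand": 0.55,"xyz": [0,0.0013,0.006],"turn": 0},{"hand": 0.55,"xyz": [0,0,0.005],"turn": 0},{"hand": 0.55,"xyz": [0,0,0.002],"turn": 0},{"hand": 0.55,"xyz": [0,0,0],"turn": 0},{"hand": 0.55,"xyz": [0,0,0],"turn": 0}]'

```text
clock: 18.6
tcp_pos: [507.5, -236.9, 15.1]
orientation: [[-0.985, 0.171, -0.0], [0.171, 0.985, 0.0], [0.0, 0.0, -1.0]]
contact_force: [-0.3, 0.0, -2.9]
gripper_width: 55.2
gripper_force: 25.0
```

send_rows --steps '[{"hand": 0.55,"xyz": [0,0,0],"turn": 0},{"hand": 0.55,"xyz": [0,0,0],"turn": 0}]'

```text
clock: 18.8
tcp_pos: [507.6, -236.9, 15.3]
orientation: [[-0.985, 0.171, 0.0], [0.171, 0.985, -0.0], [-0.0, -0.0, -1.0]]
contact_force: [-0.8, -0.6, -2.4]
gripper_width: 55.7
gripper_force: 25.0
```

send_rows --steps '[{"hand": 0.55,"xyz": [0,0,0.001],"turn": 0},{"hand": 0.55,"xyz": [0,0,0.0008],"turn": 0},{"hand": 0.55,"xyz": [0,0,0],"turn": 0},{"hand": 0.55,"xyz": [0,0,0],"turn": 0}]'

```text
clock: 19.2
tcp_pos: [507.6, -236.9, 13.9]
orientation: [[-0.985, 0.171, 0.0], [0.171, 0.985, -0.0], [-0.001, -0.0, -1.0]]
contact_force: [-2.0, 2.3, 6.3]
gripper_width: 55.3
gripper_force: 25.0
```

send_rows --steps '[{"hand": 0.7,"xyz": [0,0,0],"turn": 0},{"hand": 0.85,"xyz": [0,0,0],"turn": 0},{"hand": 0.85,"xyz": [0,0,0],"turn": 0},{"hand": 0.85,"xyz": [0,0,-0.01],"turn": 0},{"hand": 0.85,"xyz": [0,0,-0.03],"turn": 0}]'

```text
clock: 19.7
tcp_pos: [506.6, -236.1, 52.3]
orientation: [[-0.985, 0.171, -0.004], [0.171, 0.985, 0.003], [0.004, 0.002, -1.0]]
contact_force: [1.2, -0.9, 0.6]
gripper_width: 74.9
gripper_force: 0.0
```

send_rows --steps '[{"hand": 0.85,"xyz": [0,0,-0.04],"turn": 0},{"hand": 0.85,"xyz": [0,0,-0.04],"turn": 0},{"hand": 0.85,"xyz": [0,0,-0.03],"turn": 0},{"hand": 0.85,"xyz": [0,0,0],"turn": 0},{"hand": 0.85,"xyz": [0,0,0],"turn": 0}]'

```text
clock: 20.2
tcp_pos: [507.4, -236.7, 163.8]
orientation: [[-0.985, 0.171, 0.001], [0.171, 0.985, -0.001], [-0.001, -0.0, -1.0]]
contact_force: [0.2, 0.7, -0.3]
gripper_width: 74.8
gripper_force: 0.0
```

send_rows --steps '[{"hand": 0.85,"xyz": [0,0,0],"turn": 0},{"hand": 0.85,"xyz": [0,0,0],"turn": 0}]'

```text
clock: 20.4
tcp_pos: [507.1, -236.6, 162.2]
orientation: [[-0.985, 0.171, -0.002], [0.171, 0.985, 0.002], [0.002, 0.001, -1.0]]
contact_force: [0.1, 0.2, -0.5]
gripper_width: 75.1
gripper_force: 0.0
```

```bash
cat >> ring.py <<'E'
m=(d>0)&(P[...,2]>23)&(P[...,2]<37)&(h[...,1]<70)&(abs(P[...,0]-507)<45)&(abs(P[...,1]+236)<45)
cs,_=cv2.findContours(m.astype(np.uint8),0,1); c=max(cs,key=cv2.contourArea)[:,0]; q=np.array([ray("wrist",u,v,29)[:2] for u,v in c],np.float32)
print("nest",c.mean(0),cv2.minEnclosingCircle(q),cv2.fitEllipse(q)); z=P[m]; A=np.c_[z[:,:2]-z[:,:2].mean(0),np.ones(len(z))]; print("plane",np.linalg.lstsq(A,z[:,2],rcond=None)[0])
x,y=c.mean(0).astype(int); cv2.imwrite(sys.argv[1].replace(".","c."),cv2.resize(p[max(y-50,0):y+50,max(x-60,0):x+60],None,fx=5,fy=5,interpolation=2))
E
python3 ring.py pics/w5.png; python3 plan.py 507 -150 175 94.4 462.5 237.5 130 94.4
```

```text
[ 507.1 -236.6  162.2]
ring [277.85106383 199.        ] ((507.9418029785156, -236.3841552734375), 36.81462097167969) ((508.5282287597656, -236.4998779296875), (68.4336929321289, 70.49357604980469), 82.19849395751953) 11.44641709583243
nest [277.96202532 205.58227848] ((507.0929260253906, -236.2527313232422), 28.796024322509766) ((507.0891418457031, -236.14825439453125), (55.63993453979492, 56.723388671875), 78.44969940185547)
plane [8.56959457e-03 3.72081857e-04 2.98966762e+01]
at 20.45 [ 507.2 -236.6  162.3] phi 170.16 tilt [-0.0017  0.0013] w 74.8
[np.float64(0.0017), np.float64(0.0095), np.float64(-0.0014)] 0.1469
[np.float64(0.003), np.float64(0.0091), np.float64(-0.0014)] 0.1469
[np.float64(0.0043), np.float64(0.0086), np.float64(-0.0014)] 0.1469
[np.float64(0.0056), np.float64(0.0079), np.float64(-0.0014)] 0.1469
[np.float64(0.0066), np.float64(0.007), np.float64(-0.0014)] 0.1469
[np.float64(0.0076), np.float64(0.0059), np.float64(-0.0014)] 0.1469
[np.float64(0.0084), np.float64(0.0047), np.float64(-0.0014)] 0.1469
[np.float64(0.009), np.float64(0.0035), np.float64(-0.0014)] 0.1469
[np.float64(0.0094), np.float64(0.0021), np.float64(-0.0014)] 0.1469
-- wp [ 507. -150.  175.] 94.4
[np.float64(0.0433), np.float64(-0.0016), np.float64(0.005)] -0.0
[np.float64(0.0433), np.float64(-0.0016), np.float64(0.005)] -0.0
[np.float64(0.0433), np.float64(-0.0016), np.float64(0.005)] -0.0
[np.float64(0.0433), np.float64(-0.0016), np.float64(0.005)] -0.0
[np.float64(0.0433), np.float64(-0.0016), np.float64(0.005)] -0.0
[np.float64(0.0433), np.float64(-0.0016), np.float64(0.005)] -0.0
[np.float64(0.0433), np.float64(-0.0016), np.float64(0.005)] -0.0
[np.float64(0.0433), np.float64(-0.0016), np.float64(0.005)] -0.0
[np.float64(0.0433), np.float64(-0.0016), np.float64(0.005)] -0.0
-- wp [462.5 237.5 130. ] 94.4
```

View pics/w5c.png

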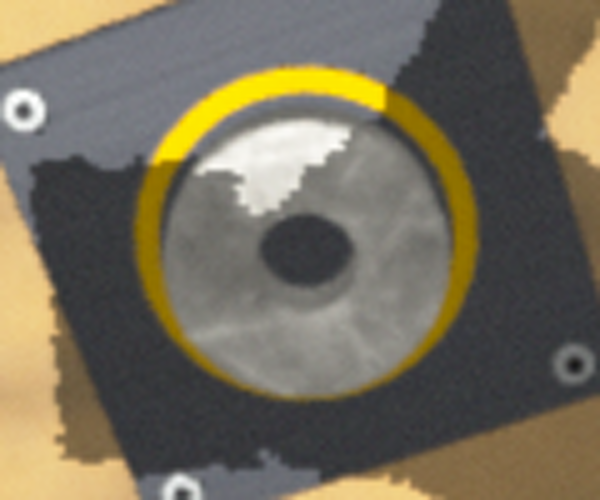

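The nest sits flat (tilt under 0.01) and concentric inside the ring, within about 1 mm. The gaps left and right are equal at crop columns 163 and 452. Next I fetch the carton.

```bash
python3 plan.py 462.5 237.5 140 94.36
```

```text
at 20.45 [ 507.2 -236.6  162.3] phi 170.16 tilt [-0.0017  0.0013] w 74.8
[np.float64(0.0125), np.float64(0.0459), np.float64(0.0022)] 0.1323
[np.float64(0.0185), np.float64(0.0439), np.float64(0.0022)] 0.1323
[np.float64(0.0241), np.float64(0.0411), np.float64(0.0022)] 0.1323
[np.float64(0.0293), np.float64(0.0375), np.float64(0.0022)] 0.1323
[np.float64(0.034), np.float64(0.0333), np.float64(0.0022)] 0.1323
[np.float64(0.0381), np.float64(0.0286), np.float64(0.0022)] 0.1323
[np.float64(0.0415), np.float64(0.0233), np.float64(0.0022)] 0.1323
[np.float64(0.0442), np.float64(0.0176), np.float64(0.0022)] 0.1323
[np.float64(0.0462), np.float64(0.0116), np.float64(0.0022)] 0.1323
[np.float64(0.0473), np.float64(0.0054), np.float64(0.0022)] 0.1323
-- wp [462.5 237.5 140. ] 94.36
```

send_rows --steps '[{"hand": 0.82,"xyz": [0.0125,0.046,0.002],"turn": 0.1323},{"hand": 0.82,"xyz": [0.0185,0.044,0.002],"turn": 0.1323},{"hand": 0.82,"xyz": [0.024,0.041,0.002],"turn": 0.1323},{"hand": 0.82,"xyz": [0.0295,0.0375,0.002],"turn": 0.1323},{"hand": 0.82,"xyz": [0.034,0.0335,0.002],"turn": 0.1323}]'

```text
clock: 20.95
tcp_pos: [484.6, 1.1, 152.9]
orientation: [[-0.671, 0.742, -0.001], [0.742, 0.671, 0.0], [0.001, -0.001, -1.0]]
contact_force: [1.2, -0.0, -0.5]
gripper_width: 72.4
gripper_force: 0.0
```

send_rows --steps '[{"hand": 0.82,"xyz": [0.038,0.0285,0.002],"turn": 0.1323},{"hand": 0.82,"xyz": [0.0415,0.0235,0.002],"turn": 0.1323},{"hand": 0.82,"xyz": [0.044,0.0175,0.002],"turn": 0.1323},{"hand": 0.82,"xyz": [0.046,0.0115,0.002],"turn": 0.1323},{"hand": 0.82,"xyz": [0.0475,0.0055,0.002],"turn": 0.1323}]'

```text
clock: 21.45
tcp_pos: [460.5, 226.5, 143.3]
orientation: [[-0.104, 0.995, -0.001], [0.995, 0.104, -0.0], [-0.0, -0.001, -1.0]]
contact_force: [1.1, 0.4, 0.7]
gripper_width: 71.9
gripper_force: 0.0
```

send_rows --steps '[{"hand": 0.82,"xyz": [0,0,0.02],"turn": 0},{"hand": 0.82,"xyz": [0,0,0.015],"turn": 0},{"hand": 0.82,"xyz": [0,0,0],"turn": 0},{"hand": 0.82,"xyz": [0,0,0],"turn": 0},{"hand": 0.82,"xyz": [0,0,0],"turn": 0}]'

```text
clock: 21.95
tcp_pos: [461.6, 224.6, 109.5]
orientation: [[-0.109, 0.994, 0.001], [0.994, 0.109, 0.0], [0.0, 0.001, -1.0]]
contact_force: [0.3, 0.4, 0.5]
gripper_width: 72.4
gripper_force: 0.0
```

```bash
python3 plan.py 462.5 237.5 26.2 94.36
```

```text
at 21.95 [461.6 224.6 109.5] phi 96.26 tilt [0.001  0.0002] w 72.4
[np.float64(0.0064), np.float64(0.0012), np.float64(0.0417)] 0.0166
[np.float64(0.0064), np.float64(0.0011), np.float64(0.0417)] 0.0166
-- wp [462.5 237.5  26.2] 94.36
```

send_rows --steps '[{"hand": 0.82,"xyz": [0.0128,0.0023,0.01],"turn": 0.033},{"hand": 0.82,"xyz": [0,0,0.015],"turn": 0},{"hand": 0.82,"xyz": [0,0,0],"turn": 0},{"hand": 0.82,"xyz": [0,0,0],"turn": 0},{"hand": 0.82,"xyz": [0,0,0],"turn": 0}]'

```text
clock: 22.45
tcp_pos: [462.5, 237.6, 84.8]
orientation: [[-0.076, 0.997, 0.001], [0.997, 0.076, 0.0], [0.0, 0.001, -1.0]]
contact_force: [-0.4, -0.2, 0.6]
gripper_width: 72.4
gripper_force: 0.0
```

```bash
python3 plan.py 462.5 237.5 26.2 94.36
```

```text
at 22.45 [462.5 237.6  84.8] phi 94.38 tilt [0.0014 0.0004] w 72.4
[np.float64(-0.0001), np.float64(0.0), np.float64(0.0293)] 0.0002
[np.float64(-0.0001), np.float64(0.0), np.float64(0.0293)] 0.0002
-- wp [462.5 237.5  26.2] 94.36
```

send_rows --steps '[{"hand": 0.82,"xyz": [0,0,0.02],"turn": 0},{"hand": 0.82,"xyz": [0,0,0.02],"turn": 0},{"hand": 0.82,"xyz": [0,0,0.015],"turn": 0},{"hand": 0.82,"xyz": [0,0,0.0035],"turn": 0},{"hand": 0.82,"xyz": [0,0,0],"turn": 0}]'

```text
clock: 22.95
tcp_pos: [462.2, 237.6, 25.7]
orientation: [[-0.077, 0.997, 0.0], [0.997, 0.077, 0.0], [-0.0, 0.0, -1.0]]
contact_force: [0.2, 0.5, -0.0]
gripper_width: 72.1
gripper_force: 0.0
```

send_rows --steps '[{"hand": 0.82,"xyz": [0,0,0],"turn": 0},{"hand": 0.7,"xyz": [0,0,0],"turn": 0},{"hand": 0.6,"xyz": [0,0,0],"turn": 0},{"hand": 0.6,"xyz": [0,0,0],"turn": 0},{"hand": 0.6,"xyz": [0,0,0],"turn": 0}]' --force 25

```text
clock: 23.45
tcp_pos: [462.3, 237.8, 26.1]
orientation: [[-0.077, 0.997, 0.001], [0.997, 0.077, 0.0], [0.0, 0.001, -1.0]]
contact_force: [-0.3, -0.1, 6.2]
gripper_width: 59.9
gripper_force: 25.0
```

```bash
python3 plan.py 462.5 237.5 120 94.36 486.3 -6.9 120 80.26
```

```text
at 23.45 [462.3 237.8  26.1] phi 94.4 tilt [0.0012 0.0003] w 59.9
[np.float64(-0.0002), np.float64(0.0001), np.float64(-0.047)] 0.0004
[np.float64(-0.0002), np.float64(0.0001), np.float64(-0.047)] 0.0004
-- wp [462.5 237.5 120. ] 94.36
[np.float64(-0.0409), np.float64(0.0009), np.float64(-0.0)] 0.041
[np.float64(-0.0408), np.float64(0.0025), np.float64(-0.0)] 0.041
[np.float64(-0.0407), np.float64(0.0042), np.float64(-0.0)] 0.041
[np.float64(-0.0405), np.float64(0.0059), np.float64(-0.0)] 0.041
[np.float64(-0.0402), np.float64(0.0075), np.float64(-0.0)] 0.041
[np.float64(-0.0399), np.float64(0.0092), np.float64(-0.0)] 0.041
-- wp [486.3  -6.9 120. ] 80.26
```

send_rows --steps '[{"hand": 0.6,"xyz": [0,0,-0.015],"turn": 0},{"hand": 0.6,"xyz": [0,0,-0.035],"turn": 0},{"hand": 0.6,"xyz": [0,0,-0.04],"turn": 0},{"hand": 0.6,"xyz": [-0.041,0.001,-0.004],"turn": 0.041},{"hand": 0.6,"xyz": [-0.041,0.0025,0],"turn": 0.041}]'

```text
clock: 23.95
tcp_pos: [470.2, 155.7, 120.5]
orientation: [[0.004, 1.0, 0.002], [1.0, -0.004, 0.0], [0.0, 0.002, -1.0]]
contact_force: [0.3, 0.1, -2.7]
gripper_width: 59.4
gripper_force: 25.0
```

send_rows --steps '[{"hand": 0.6,"xyz": [-0.041,0.004,0],"turn": 0.041},{"hand": 0.6,"xyz": [-0.0405,0.006,0],"turn": 0.041},{"hand": 0.6,"xyz": [-0.04,0.0075,0],"turn": 0.041},{"hand": 0.6,"xyz": [-0.0395,0.009,0],"turn": 0.041},{"hand": 0.6,"xyz": [0,0,0.01],"turn": 0}]'

```text
clock: 24.45
tcp_pos: [487.0, -10.6, 109.9]
orientation: [[0.174, 0.985, 0.002], [0.985, -0.174, -0.002], [-0.001, 0.003, -1.0]]
contact_force: [0.1, 0.9, -1.9]
gripper_width: 59.9
gripper_force: 25.0
```

send_rows --steps '[{"hand": 0.6,"xyz": [0,0,0.03],"turn": 0},{"hand": 0.6,"xyz": [0,0,0.015],"turn": 0},{"hand": 0.6,"xyz": [0,0,0],"turn": 0},{"hand": 0.6,"xyz": [0,0,0],"turn": 0},{"hand": 0.6,"xyz": [0,0,0],"turn": 0}]'

```text
clock: 24.95
tcp_pos: [486.3, -6.3, 65.2]
orientation: [[0.168, 0.986, 0.001], [0.986, -0.168, -0.0], [-0.0, 0.001, -1.0]]
contact_force: [0.7, 0.7, -3.2]
gripper_width: 60.1
gripper_force: 25.0
```

send_rows --steps '[{"hand": 0.6,"xyz": [0,0,0],"turn": 0},{"hand": 0.6,"xyz": [0,0,0],"turn": 0}]'

```text
clock: 25.15
tcp_pos: [486.1, -6.5, 65.0]
orientation: [[0.168, 0.986, 0.001], [0.986, -0.168, -0.0], [-0.0, 0.001, -1.0]]
contact_force: [-0.6, -0.3, -2.6]
gripper_width: 59.9
gripper_force: 25.0
```

```bash
python3 plan.py 486.3 -6.7 29.5 80.26
```

```text
at 25.15 [486.1  -6.5  65. ] phi 80.32 tilt [ 0.0011 -0.0003] w 59.9
[np.float64(-0.0002), np.float64(0.0002), np.float64(0.0355)] 0.001
-- wp [486.3  -6.7  29.5] 80.26
```

send_rows --steps '[{"hand": 0.6,"xyz": [0,0,0.015],"turn": 0},{"hand": 0.6,"xyz": [0,0,0.012],"turn": 0},{"hand": 0.6,"xyz": [0,0,0.006],"turn": 0},{"hand": 0.6,"xyz": [0,0,0.002],"turn": 0},{"hand": 0.6,"xyz": [0,0,0],"turn": 0}]'

```text
clock: 25.65
tcp_pos: [486.1, -6.5, 29.6]
orientation: [[0.168, 0.986, 0.0], [0.986, -0.168, -0.0], [-0.0, 0.0, -1.0]]
contact_force: [0.6, -0.1, -2.9]
gripper_width: 59.5
gripper_force: 25.0
```

send_rows --steps '[{"hand": 0.6,"xyz": [0,0,0],"turn": 0},{"hand": 0.6,"xyz": [0,0,0],"turn": 0}]'

```text
clock: 25.85
tcp_pos: [486.1, -6.6, 29.8]
orientation: [[0.168, 0.986, 0.001], [0.986, -0.168, -0.0], [-0.0, 0.001, -1.0]]
contact_force: [0.8, 0.4, -2.0]
gripper_width: 59.6
gripper_force: 25.0
```

send_rows --steps '[{"hand": 0.6,"xyz": [0,0.0002,0.0007],"turn": 0},{"hand": 0.6,"xyz": [0,0,0.0006],"turn": 0},{"hand": 0.6,"xyz": [0,0,0],"turn": 0}]'

```text
clock: 26.15
tcp_pos: [486.2, -6.6, 29.1]
orientation: [[0.168, 0.986, 0.001], [0.986, -0.168, -0.0], [-0.0, 0.001, -1.0]]
contact_force: [-2.9, -0.6, 9.1]
gripper_width: 60.1
gripper_force: 25.0
```

send_rows --steps '[{"hand": 0.75,"xyz": [0,0,0],"turn": 0},{"hand": 0.95,"xyz": [0,0,0],"turn": 0},{"hand": 0.95,"xyz": [0,0,0],"turn": 0},{"hand": 0.95,"xyz": [0,0,-0.01],"turn": 0},{"hand": 0.95,"xyz": [0,0,-0.03],"turn": 0}]'

```text
clock: 26.65
tcp_pos: [485.1, -6.4, 67.4]
orientation: [[0.169, 0.986, -0.005], [0.986, -0.169, 0.001], [0.0, -0.005, -1.0]]
contact_force: [-0.6, -0.7, -0.3]
gripper_width: 83.7
gripper_force: 0.0
```

send_rows --steps '[{"hand": 0.95,"xyz": [0,0,-0.04],"turn": 0},{"hand": 0.95,"xyz": [0,0,-0.04],"turn": 0},{"hand": 0.95,"xyz": [0,0,-0.02],"turn": 0},{"hand": 0.95,"xyz": [0,0,0],"turn": 0},{"hand": 0.95,"xyz": [0,0,0],"turn": 0}]'

```text
clock: 27.15
tcp_pos: [485.8, -6.5, 168.0]
orientation: [[0.168, 0.986, 0.0], [0.986, -0.168, -0.0], [-0.0, 0.0, -1.0]]
contact_force: [-1.0, -0.9, -0.4]
gripper_width: 83.8
gripper_force: 0.0
```

```bash
python3 plan.py 551.8 244.4 165 135.2
```

```text
at 27.15 [485.8  -6.5 168. ] phi 80.31 tilt [ 0.0001 -0.    ] w 83.8
[np.float64(0.0369), np.float64(0.0033), np.float64(0.0004)] -0.1369
[np.float64(0.0361), np.float64(0.0083), np.float64(0.0004)] -0.1369
[np.float64(0.0347), np.float64(0.0131), np.float64(0.0004)] -0.1369
[np.float64(0.0325), np.float64(0.0177), np.float64(0.0004)] -0.1369
[np.float64(0.0298), np.float64(0.022), np.float64(0.0004)] -0.1369
[np.float64(0.0265), np.float64(0.0259), np.float64(0.0004)] -0.1369
[np.float64(0.0228), np.float64(0.0292), np.float64(0.0004)] -0.1369
-- wp [551.8 244.4 165. ] 135.2
```

send_rows --steps '[{"hand": 0.95,"xyz": [0.037,0.0035,0],"turn": -0.137},{"hand": 0.95,"xyz": [0.036,0.0085,0],"turn": -0.137},{"hand": 0.95,"xyz": [0.0345,0.013,0],"turn": -0.137},{"hand": 0.95,"xyz": [0.0325,0.0175,0],"turn": -0.137},{"hand": 0.95,"xyz": [0.03,0.022,0],"turn": -0.137}]'

```text
clock: 27.65
tcp_pos: [532.9, 173.9, 166.4]
orientation: [[-0.498, 0.867, -0.003], [0.867, 0.498, -0.0], [0.001, -0.003, -1.0]]
contact_force: [-0.2, -0.6, 0.8]
gripper_width: 83.7
gripper_force: 0.0
```

send_rows --steps '[{"hand": 0.95,"xyz": [0.0265,0.026,0],"turn": -0.137},{"hand": 0.95,"xyz": [0.023,0.029,0],"turn": -0.137},{"hand": 0.95,"xyz": [0,0,0.02],"turn": 0},{"hand": 0.95,"xyz": [0,0,0.03],"turn": 0},{"hand": 0.95,"xyz": [0,0,0],"turn": 0}]'

```text
clock: 28.15
tcp_pos: [549.5, 243.8, 113.1]
orientation: [[-0.71, 0.704, -0.01], [0.704, 0.71, -0.002], [0.005, -0.009, -1.0]]
contact_force: [0.1, -0.0, -0.5]
gripper_width: 83.6
gripper_force: 0.0
```

send_rows --steps '[{"hand": 0.95,"xyz": [0,0,0],"turn": 0},{"hand": 0.95,"xyz": [0,0,0],"turn": 0}]'

```text
clock: 28.35
tcp_pos: [552.4, 244.1, 119.0]
orientation: [[-0.71, 0.704, 0.001], [0.704, 0.71, 0.0], [-0.001, 0.001, -1.0]]
contact_force: [0.0, -0.6, 0.6]
gripper_width: 84.0
gripper_force: 0.0
```

```bash
python3 plan.py 551.9 244.6 42.3 135.2
```

```text
at 28.35 [552.4 244.1 119. ] phi 135.23 tilt [0.0012 0.0003] w 84.0
[np.float64(0.0004), np.float64(0.0), np.float64(0.0384)] 0.0003
[np.float64(0.0004), np.float64(0.0), np.float64(0.0384)] 0.0003
-- wp [551.9 244.6  42.3] 135.2
```

send_rows --steps '[{"hand": 0.95,"xyz": [0.0004,0,0.025],"turn": 0},{"hand": 0.95,"xyz": [0,0,0.025],"turn": 0},{"hand": 0.95,"xyz": [0,0,0.018],"turn": 0},{"hand": 0.95,"xyz": [0,0,0.007],"turn": 0},{"hand": 0.95,"xyz": [0,0,0],"turn": 0}]'

```text
clock: 28.85
tcp_pos: [551.8, 244.4, 43.4]
orientation: [[-0.71, 0.704, 0.0], [0.704, 0.71, 0.0], [0.0, 0.0, -1.0]]
contact_force: [0.1, 0.3, 0.6]
gripper_width: 83.5
gripper_force: 0.0
```

send_rows --steps '[{"hand": 0.95,"xyz": [0,0,0],"turn": 0},{"hand": 0.95,"xyz": [0,0,0],"turn": 0}]'

```text
clock: 29.05
tcp_pos: [552.2, 244.6, 44.4]
orientation: [[-0.71, 0.704, 0.002], [0.704, 0.71, 0.0], [-0.001, 0.002, -1.0]]
contact_force: [0.2, -0.3, -0.0]
gripper_width: 83.7
gripper_force: 0.0
```

send_rows --steps '[{"hand": 0.95,"xyz": [0,0,0.0017],"turn": 0},{"hand": 0.8,"xyz": [0,0,0],"turn": 0},{"hand": 0.65,"xyz": [0,0,0],"turn": 0},{"hand": 0.5,"xyz": [0,0,0],"turn": 0},{"hand": 0.5,"xyz": [0,0,0],"turn": 0}]' --force 10

```text
clock: 29.55
tcp_pos: [551.7, 244.5, 41.4]
orientation: [[-0.71, 0.704, 0.0], [0.704, 0.71, 0.0], [-0.0, 0.0, -1.0]]
contact_force: [-0.3, 0.3, -0.7]
gripper_width: 53.3
gripper_force: 0.0
```

send_rows --steps '[{"hand": 0.5,"xyz": [0,0,0],"turn": 0},{"hand": 0.5,"xyz": [0,0,0],"turn": 0},{"hand": 0.5,"xyz": [0,0,0],"turn": 0}]'

```text
clock: 29.85
tcp_pos: [551.7, 244.5, 41.4]
orientation: [[-0.71, 0.704, 0.0], [0.704, 0.71, 0.0], [-0.0, 0.0, -1.0]]
contact_force: [0.6, -1.0, 0.1]
gripper_width: 50.4
gripper_force: 10.0
```

```bash
python3 plan.py 551.9 244.6 165 135.2 472.5 -83.8 165 80.26
```

```text
at 29.85 [551.7 244.5  41.4] phi 135.25 tilt [0.0002 0.0001] w 50.4
[np.float64(-0.0), np.float64(0.0001), np.float64(-0.0412)] 0.0003
[np.float64(-0.0), np.float64(0.0001), np.float64(-0.0412)] 0.0003
[np.float64(-0.0), np.float64(0.0001), np.float64(-0.0412)] 0.0003
-- wp [551.9 244.6 165. ] 135.2
[np.float64(-0.025), np.float64(-0.0413), np.float64(-0.0)] 0.137
[np.float64(-0.0304), np.float64(-0.0375), np.float64(-0.0)] 0.137
[np.float64(-0.0352), np.float64(-0.033), np.float64(-0.0)] 0.137
[np.float64(-0.0394), np.float64(-0.0279), np.float64(-0.0)] 0.137
[np.float64(-0.0429), np.float64(-0.0222), np.float64(-0.0)] 0.137
[np.float64(-0.0455), np.float64(-0.0162), np.float64(-0.0)] 0.137
[np.float64(-0.0473), np.float64(-0.0098), np.float64(-0.0)] 0.137
-- wp [472.5 -83.8 165. ] 80.26
```

send_rows --steps '[{"hand": 0.5,"xyz": [0,0,-0.02],"turn": 0},{"hand": 0.5,"xyz": [0,0,-0.035],"turn": 0},{"hand": 0.5,"xyz": [0,0,-0.04],"turn": 0},{"hand": 0.5,"xyz": [0,0,-0.028],"turn": 0},{"hand": 0.5,"xyz": [-0.025,-0.041,0],"turn": 0.137}]'

```text
clock: 30.35
tcp_pos: [542.5, 200.5, 168.2]
orientation: [[-0.61, 0.793, 0.009], [0.793, 0.61, 0.002], [-0.004, 0.008, -1.0]]
contact_force: [1.6, -1.0, -1.0]
gripper_width: 51.1
gripper_force: 10.0
```

send_rows --steps '[{"hand": 0.5,"xyz": [-0.0305,-0.0375,0],"turn": 0.137},{"hand": 0.5,"xyz": [-0.035,-0.033,0],"turn": 0.137},{"hand": 0.5,"xyz": [-0.0395,-0.028,0],"turn": 0.137},{"hand": 0.5,"xyz": [-0.043,-0.022,0],"turn": 0.137},{"hand": 0.5,"xyz": [-0.0455,-0.016,0],"turn": 0.137}]'

```text
clock: 30.85
tcp_pos: [483.3, -38.6, 164.5]
orientation: [[0.038, 0.999, 0.0], [0.999, -0.038, -0.0], [-0.0, 0.0, -1.0]]
contact_force: [0.8, -1.6, -0.6]
gripper_width: 50.8
gripper_force: 10.0
```

send_rows --steps '[{"hand": 0.5,"xyz": [-0.0475,-0.01,0],"turn": 0.137},{"hand": 0.5,"xyz": [0,0,0.01],"turn": 0},{"hand": 0.5,"xyz": [0,0,0.03],"turn": 0},{"hand": 0.5,"xyz": [0,0,0.015],"turn": 0},{"hand": 0.5,"xyz": [0,0,0],"turn": 0}]'

```text
clock: 31.35
tcp_pos: [471.7, -83.3, 107.6]
orientation: [[0.168, 0.986, -0.004], [0.986, -0.168, 0.002], [0.001, -0.004, -1.0]]
contact_force: [-0.4, 0.6, -0.9]
gripper_width: 50.3
gripper_force: 10.0
```

send_rows --steps '[{"hand": 0.5,"xyz": [0,0,0],"turn": 0},{"hand": 0.5,"xyz": [0,0,0],"turn": 0},{"hand": 0.5,"xyz": [0,0,0],"turn": 0}]'

```text
clock: 31.65
tcp_pos: [473.1, -84.0, 110.2]
orientation: [[0.168, 0.986, 0.001], [0.986, -0.168, -0.001], [-0.0, 0.002, -1.0]]
contact_force: [-0.4, -0.9, -1.0]
gripper_width: 51.0
gripper_force: 10.0
```

```bash
python3 plan.py 472.5 -83.9 47 80.26
```

```text
at 31.65 [473.1 -84.  110.2] phi 80.34 tilt [ 0.0015 -0.0006] w 51.0
[np.float64(0.0), np.float64(-0.0003), np.float64(0.0316)] 0.0007
[np.float64(0.0), np.float64(-0.0003), np.float64(0.0316)] 0.0007
-- wp [472.5 -83.9  47. ] 80.26
```

send_rows --steps '[{"hand": 0.5,"xyz": [0,-0.0004,0.02],"turn": 0},{"hand": 0.5,"xyz": [0,0,0.02],"turn": 0},{"hand": 0.5,"xyz": [0,0,0.015],"turn": 0},{"hand": 0.5,"xyz": [0,0,0.006],"turn": 0},{"hand": 0.5,"xyz": [0,0,0],"turn": 0}]'

```text
clock: 32.15
tcp_pos: [472.3, -84.0, 48.3]
orientation: [[0.168, 0.986, -0.001], [0.986, -0.168, 0.0], [0.0, -0.001, -1.0]]
contact_force: [0.3, 0.9, -1.1]
gripper_width: 51.0
gripper_force: 10.0
```

send_rows --steps '[{"hand": 0.5,"xyz": [0,0,0],"turn": 0},{"hand": 0.5,"xyz": [0,0,0],"turn": 0},{"hand": 0.5,"xyz": [0,0,0],"turn": 0}]'

```text
clock: 32.45
tcp_pos: [472.6, -84.1, 49.0]
orientation: [[0.168, 0.986, 0.001], [0.986, -0.168, -0.0], [-0.0, 0.001, -1.0]]
contact_force: [-0.0, -0.7, 0.4]
gripper_width: 51.0
gripper_force: 10.0
```

send_rows --steps '[{"hand": 0.5,"xyz": [0.0002,0,0.003],"turn": 0},{"hand": 0.5,"xyz": [0,0,0.0013],"turn": 0},{"hand": 0.5,"xyz": [0,0,0.0008],"turn": 0},{"hand": 0.5,"xyz": [0,0,0],"turn": 0}]'

```text
clock: 32.85
tcp_pos: [472.8, -84.5, 44.1]
orientation: [[0.168, 0.986, 0.002], [0.986, -0.168, -0.002], [-0.001, 0.002, -1.0]]
contact_force: [-2.0, -2.8, 10.5]
gripper_width: 51.0
gripper_force: 9.8
```

send_rows --steps '[{"hand": 0.5,"xyz": [0,0,-0.0004],"turn": 0},{"hand": 0.65,"xyz": [0,0,0],"turn": 0},{"hand": 0.85,"xyz": [0,0,0],"turn": 0},{"hand": 1,"xyz": [0,0,0],"turn": 0},{"hand": 1,"xyz": [0,0,-0.01],"turn": 0}]'

```text
clock: 33.35
tcp_pos: [471.7, -83.6, 53.1]
orientation: [[0.168, 0.986, -0.002], [0.986, -0.168, 0.001], [0.001, -0.003, -1.0]]
contact_force: [-1.1, -0.1, 0.2]
gripper_width: 79.4
gripper_force: 0.0
```

send_rows --steps '[{"hand": 1,"xyz": [0,0,-0.025],"turn": 0},{"hand": 1,"xyz": [0,0,-0.04],"turn": 0},{"hand": 1,"xyz": [0,0,-0.04],"turn": 0},{"hand": 1,"xyz": [0.024,-0.003,-0.026],"turn": 0.005},{"hand": 1,"xyz": [0.024,-0.003,-0.026],"turn": 0.004}]'

```text
clock: 33.85
tcp_pos: [474.4, -35.1, 212.9]
orientation: [[0.179, 0.984, 0.001], [0.984, -0.179, -0.0], [-0.0, 0.001, -1.0]]
contact_force: [0.2, 1.0, -0.8]
gripper_width: 88.1
gripper_force: 0.0
```

send_rows --steps '[{"hand": 1,"xyz": [0.024,-0.003,-0.026],"turn": 0},{"hand": 1,"xyz": [0,0,0],"turn": 0},{"hand": 1,"xyz": [0,0,0],"turn": 0},{"hand": 1,"xyz": [0,0,0],"turn": 0},{"hand": 1,"xyz": [0,0,0],"turn": 0}]'

```text
clock: 34.35
tcp_pos: [475.6, -12.0, 235.7]
orientation: [[0.178, 0.984, -0.002], [0.984, -0.178, 0.0], [0.0, -0.002, -1.0]]
contact_force: [-0.1, 0.5, 0.6]
gripper_width: 88.2
gripper_force: 0.0
```

```bash
python3 - <<'E'
from h import *
print(np.round(env.sense()["tcp_pos"],1)); f,cx,cy,T,_=K("wrist"); p,d=optics.snapshot("wrist"); cv2.imwrite("pics/w6.png",p); np.save("w6.npy",d); np.save("w6T.npy",T)
E
sed 's/^T=.*/T=np.load("w6T.npy")[:3]/; s/w1\./w6./g' m1.py | sed 's/^for vv.*/import sys; sys.exit()/' > m3.py
sed 's/m1.py/m3.py/; s/^cv2.imwrite.*//' m2.py > m4.py; python3 m3.py; python3 m4.py
```

```text
[475.6 -12.  235.7]
370
rim hull ((472.7430419921875, -86.86509704589844), (54.20808410644531, 53.10169982910156), 79.7848892211914) ((472.3978271484375, -86.93962860107422), 28.032176971435547)  File "m3.py", line 21
    b=((H>100)&(H<125)&(S>110)&R)[vv]; us=np.where(b)[0]; l=us[us<287];r=us[us>287]
IndentationError: unexpected indent
```

View pics/w6.png

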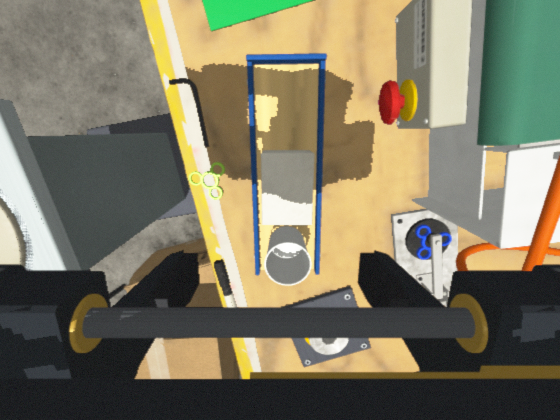

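The wrist view shows the carton at (288,188) and cup at (288,263) back in the lane, and the nest on its plate at (325,340). The small things at (210,180), (185,95) and (223,280) are where they were. Now a numeric comparison of before and after.

```bash
sed -i '/^import sys; sys.exit/,$d' m3.py; sed -i '/rep("nest"/d' m3.py; python3 m3.py; python3 m4.py; cat > tp.py <<'E'
from h import *
p,d=optics.snapshot("top"); cv2.imwrite("pics/top1.png",p); a=cv2.imread("pics/top0.png")
print(cv2.absdiff(a,p)[215:260,280:345].max(2).mean())
for n,q in(("before",a),("after",p)):
    g=q.copy(); D=np.load("top0.npy") if n=="before" else d; P=cloud("top",D)
    for nm,lo,hi,yl,yh,z in(("cup",30,85,-130,-58,76),("carton",46,56,-60,60,51)):
        m=(D>0)&(P[...,2]>lo)&(P[...,2]<hi)&(P[...,1]>yl)&(P[...,1]<yh)&(P[...,0]>430)&(P[...,0]<540)
        cs,_=cv2.findContours(m.astype(np.uint8),0,1)
        if not cs: continue
        c=max(cs,key=cv2.contourArea)[:,0]; w=np.array([ray("top",u,v,z)[:2] for u,v in c],np.float32); print(n,nm,cv2.minAreaRect(w),len(c))
E
python3 tp.py
```

```text
table 1.2869731948133563 mapped floor 7.085574472107282
lane rect [488.    4.7] [269.9  86.8] 80.4 ell [485.9  -7.5] [ 88.4 404.4] circ [488.1   4.8] 282.1 z [21.  23.1 30.8]
carton rect [486.1  -6.8] [84.4 59.7] 79.8 ell [486.  -7.] [ 67.7 101.1] circ [486.3  -7.2] 101.3 z [51.1 52.1 53. ]
cup rect [473.6 -82.2] [63.8 53.1] 79.8 ell [472.7 -82.5] [51.9 66.8] circ [471.7 -81.6] 66.8 z [37.7 59.  77.1]
370
rim hull ((472.7430419921875, -86.86509704589844), (54.20808410644531, 53.10169982910156), 79.7848892211914) ((472.3978271484375, -86.93962860107422), 28.032176971435547)
54.67350427350427
before cup ((468.61920166015625, -83.47808074951172), (52.87104034423828, 56.06108093261719), 88.86441040039062) 61
before carton ((483.99560546875, -7.950321197509766), (84.7811508178711, 61.213016510009766), 79.22447967529297) 111
after cup ((455.72845458984375, -65.9024429321289), (30.194564819335938, 7.631091594696045), 28.40442657470703) 23
after carton ((495.6191711425781, 21.2259464263916), (22.73225975036621, 46.59941101074219), 79.96028137207031) 47
```

send_rows --steps '[{"hand": 1,"xyz": [-0.04,-0.015,0],"turn": 0},{"hand": 1,"xyz": [-0.045,-0.02,0],"turn": 0},{"hand": 1,"xyz": [-0.045,-0.02,0],"turn": 0},{"hand": 1,"xyz": [-0.045,-0.02,0],"turn": 0},{"hand": 1,"xyz": [-0.045,-0.02,0],"turn": 0}]'

```text
clock: 34.95
tcp_pos: [341.9, -212.5, 236.5]
orientation: [[0.177, 0.984, -0.0], [0.984, -0.177, 0.0], [0.0, -0.0, -1.0]]
contact_force: [1.2, 0.3, -0.2]
gripper_width: 88.0
gripper_force: 0.0
```

send_rows --steps '[{"hand": 1,"xyz": [-0.045,-0.02,0],"turn": 0},{"hand": 1,"xyz": [-0.045,-0.02,0],"turn": 0},{"hand": 1,"xyz": [-0.045,-0.02,0],"turn": 0},{"hand": 1,"xyz": [-0.04,-0.015,0],"turn": 0},{"hand": 1,"xyz": [0,0,0],"turn": 0}]'

```text
clock: 35.45
tcp_pos: [236.0, -373.7, 236.1]
orientation: [[0.183, 0.983, -0.001], [0.983, -0.183, -0.0], [-0.0, -0.001, -1.0]]
contact_force: [-0.2, -0.1, -0.3]
gripper_width: 88.3
gripper_force: 0.0
```

```bash
python3 tp.py; python3 - <<'E'
from h import *
p,d=optics.snapshot("scene"); cv2.imwrite("pics/scene1.png",p); a=cv2.imread("pics/scene0.png"); t0,t1=cv2.imread("pics/top0.png"),cv2.imread("pics/top1.png")
g=lambda im:cv2.cvtColor(im,6).astype(np.float32)
print("cup shift px scene",cv2.phaseCorrelate(g(a)[165:195,325:365].copy(),g(p)[165:195,325:365].copy(),cv2.createHanningWindow((40,30),5)))
print("cup shift px top",cv2.phaseCorrelate(g(t0)[222:254,308:342].copy(),g(t1)[222:254,308:342].copy(),cv2.createHanningWindow((34,32),5)))
cv2.imwrite("pics/cmp.png",np.vstack([cv2.resize(q[195:285,195:395],None,fx=3.2,fy=3.2,interpolation=2) for q in(t0,t1)]))
E
```

```text
6.420512820512821
before cup ((468.61920166015625, -83.47808074951172), (52.87104034423828, 56.06108093261719), 88.86441040039062) 61
before carton ((483.99560546875, -7.950321197509766), (84.7811508178711, 61.213016510009766), 79.22447967529297) 111
after cup ((468.52215576171875, -87.25979614257812), (51.485111236572266, 57.16350173950195), 63.11585235595703) 61
after carton ((483.8433532714844, -8.142189025878906), (84.69363403320312, 60.45137405395508), 79.9280776977539) 110
cup shift px scene ((0.6153336976723729, -0.7065126146791005), 0.8348176832993826)
cup shift px top ((0.9576572700279584, -0.0012071916196596533), 0.9258457124233246)
```

View pics/cmp.png

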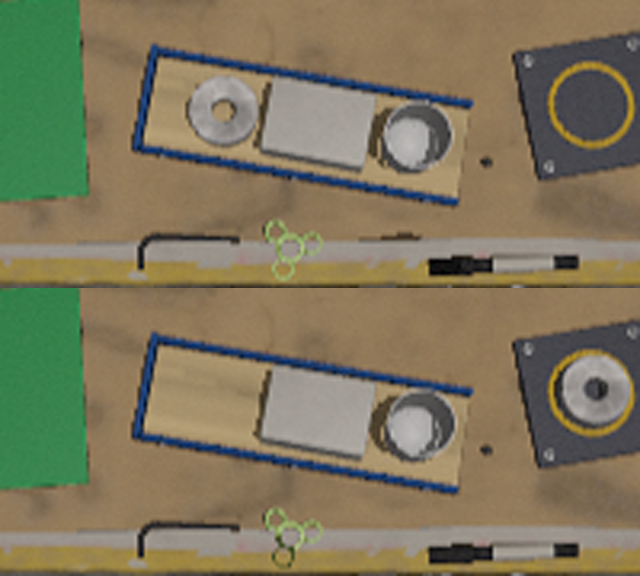

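The top comparison shows the carton is within 0.3 mm and the nest is in its ring. The small things are unmoved. The cup stands about 2 mm too far toward the open end (+0.96 px), so I'll nudge it back.

```bash
python3 plan.py 472.5 -86.5 150 80.3
```

```text
at 35.55 [ 238.  -370.3  236.1] phi 79.66 tilt [-0.0002  0.0015] w 88.4
[np.float64(0.0402), np.float64(0.0225), np.float64(0.0108)] -0.0014
[np.float64(0.0401), np.float64(0.0225), np.float64(0.0108)] -0.0014
[np.float64(0.0401), np.float64(0.0226), np.float64(0.0108)] -0.0014
[np.float64(0.0401), np.float64(0.0226), np.float64(0.0108)] -0.0014
[np.float64(0.04), np.float64(0.0227), np.float64(0.0108)] -0.0014
[np.float64(0.04), np.float64(0.0228), np.float64(0.0108)] -0.0014
[np.float64(0.04), np.float64(0.0228), np.float64(0.0108)] -0.0014
[np.float64(0.0399), np.float64(0.0229), np.float64(0.0108)] -0.0014
-- wp [472.5 -86.5 150. ] 80.3
```

send_rows --steps '[{"hand": 1,"xyz": [0.04,0.0225,0.01],"turn": -0.0014},{"hand": 1,"xyz": [0.04,0.0225,0.01],"turn": -0.0014},{"hand": 1,"xyz": [0.04,0.0225,0.01],"turn": -0.0014},{"hand": 1,"xyz": [0.04,0.0227,0.01],"turn": -0.0014},{"hand": 1,"xyz": [0.04,0.0227,0.01],"turn": -0.0014}]'

```text
clock: 36.05
tcp_pos: [385.6, -189.7, 186.5]
orientation: [[0.169, 0.986, 0.0], [0.986, -0.169, 0.0], [0.0, 0.0, -1.0]]
contact_force: [0.2, -0.6, -0.8]
gripper_width: 88.3
gripper_force: 0.0
```

send_rows --steps '[{"hand": 1,"xyz": [0.04,0.0228,0.01],"turn": -0.0014},{"hand": 1,"xyz": [0.04,0.0228,0.01],"turn": -0.0014},{"hand": 1,"xyz": [0.04,0.0228,0.01],"turn": -0.0014},{"hand": 1,"xyz": [0,0,0],"turn": 0},{"hand": 1,"xyz": [0,0,0],"turn": 0}]'

```text
clock: 36.55
tcp_pos: [472.1, -84.3, 156.5]
orientation: [[0.162, 0.987, -0.001], [0.987, -0.162, 0.0], [0.0, -0.001, -1.0]]
contact_force: [-0.8, 0.8, 0.6]
gripper_width: 88.1
gripper_force: 0.0
```

send_rows --steps '[{"hand": 1,"xyz": [0,0,0],"turn": 0},{"hand": 1,"xyz": [0,0,0],"turn": 0},{"hand": 1,"xyz": [0,0,0],"turn": 0}]'

```text
clock: 36.85
tcp_pos: [472.0, -86.8, 157.0]
orientation: [[0.168, 0.986, 0.0], [0.986, -0.168, -0.0], [-0.0, 0.0, -1.0]]
contact_force: [0.5, -0.4, 0.1]
gripper_width: 88.1
gripper_force: 0.0
```

```bash
python3 plan.py 472.5 -86.5 45.5 80.3
```

```text
at 36.85 [472.  -86.8 157. ] phi 80.34 tilt [ 0.0004 -0.0002] w 88.1
[np.float64(0.0001), np.float64(0.0002), np.float64(0.0372)] 0.0002
[np.float64(0.0001), np.float64(0.0002), np.float64(0.0372)] 0.0002
[np.float64(0.0001), np.float64(0.0002), np.float64(0.0372)] 0.0002
-- wp [472.5 -86.5  45.5] 80.3
```

send_rows --steps '[{"hand": 1,"xyz": [0,0.0005,0.035],"turn": 0},{"hand": 1,"xyz": [0,0,0.035],"turn": 0},{"hand": 1,"xyz": [0,0,0.025],"turn": 0},{"hand": 1,"xyz": [0,0,0.012],"turn": 0},{"hand": 1,"xyz": [0,0,0.003],"turn": 0}]'

```text
clock: 37.35
tcp_pos: [472.1, -86.5, 45.7]
orientation: [[0.167, 0.986, -0.002], [0.986, -0.167, 0.001], [0.001, -0.002, -1.0]]
contact_force: [-0.7, 0.1, 0.2]
gripper_width: 88.3
gripper_force: 0.0
```

send_rows --steps '[{"hand": 1,"xyz": [0,0,0],"turn": 0},{"hand": 1,"xyz": [0,0,0],"turn": 0},{"hand": 1,"xyz": [0,0,0],"turn": 0},{"hand": 1,"xyz": [0,0,0],"turn": 0}]'

```text
clock: 37.75
tcp_pos: [473.1, -86.2, 47.3]
orientation: [[0.166, 0.986, 0.001], [0.986, -0.166, -0.001], [-0.0, 0.001, -1.0]]
contact_force: [0.4, 0.2, -0.3]
gripper_width: 87.7
gripper_force: 0.0
```

send_rows --steps '[{"hand": 0.85,"xyz": [0,0,0.0015],"turn": 0},{"hand": 0.7,"xyz": [0,0,0],"turn": 0},{"hand": 0.5,"xyz": [0,0,0],"turn": 0},{"hand": 0.5,"xyz": [0,0,0],"turn": 0},{"hand": 0.5,"xyz": [0,0,0],"turn": 0}]'

```text
clock: 38.25
tcp_pos: [472.8, -86.1, 45.2]
orientation: [[0.166, 0.986, -0.0], [0.986, -0.166, 0.0], [0.0, -0.0, -1.0]]
contact_force: [-0.8, -0.5, -0.0]
gripper_width: 50.9
gripper_force: 10.0
```

send_rows --steps '[{"hand": 0.5,"xyz": [0,0,0],"turn": 0},{"hand": 0.5,"xyz": [0,0,0],"turn": 0},{"hand": 0.5,"xyz": [0,0,0],"turn": 0}]'

```text
clock: 38.55
tcp_pos: [472.8, -86.1, 45.2]
orientation: [[0.166, 0.986, -0.0], [0.986, -0.166, 0.0], [0.0, -0.0, -1.0]]
contact_force: [0.1, 0.5, 0.6]
gripper_width: 50.9
gripper_force: 10.0
```

send_rows --steps '[{"hand": 0.5,"xyz": [0,0,-0.003],"turn": 0},{"hand": 0.5,"xyz": [0.002,0,0],"turn": 0},{"hand": 0.5,"xyz": [0,0,0],"turn": 0},{"hand": 0.5,"xyz": [0,0,0],"turn": 0},{"hand": 0.5,"xyz": [0,0,0],"turn": 0}]'

```text
clock: 39.05
tcp_pos: [473.2, -84.1, 48.2]
orientation: [[0.166, 0.986, -0.0], [0.986, -0.166, 0.0], [0.0, -0.0, -1.0]]
contact_force: [-0.3, -0.4, -0.9]
gripper_width: 51.1
gripper_force: 10.0
```

Now I lower 3 mm, release without pressing and retreat.

send_rows --steps '[{"hand": 0.5,"xyz": [0,-0.0003,0.0015],"turn": 0},{"hand": 0.5,"xyz": [0,0,0.001],"turn": 0},{"hand": 0.5,"xyz": [0,0,0.0006],"turn": 0},{"hand": 0.5,"xyz": [0,0,0],"turn": 0},{"hand": 0.5,"xyz": [0,0,0],"turn": 0}]'

```text
clock: 39.55
tcp_pos: [472.8, -84.1, 45.2]
orientation: [[0.166, 0.986, -0.0], [0.986, -0.166, -0.0], [-0.0, -0.0, -1.0]]
contact_force: [-1.6, -0.3, 0.5]
gripper_width: 51.3
gripper_force: 10.0
```

send_rows --steps '[{"hand": 0.62,"xyz": [0,0,0],"turn": 0},{"hand": 0.75,"xyz": [0,0,0],"turn": 0},{"hand": 0.9,"xyz": [0,0,0],"turn": 0},{"hand": 1,"xyz": [0,0,0],"turn": 0},{"hand": 1,"xyz": [0,0,-0.01],"turn": 0}]'

```text
clock: 40.05
tcp_pos: [472.4, -83.9, 54.6]
orientation: [[0.166, 0.986, -0.002], [0.986, -0.166, 0.001], [0.001, -0.002, -1.0]]
contact_force: [-0.9, 0.3, 0.0]
gripper_width: 84.2
gripper_force: 0.0
```

send_rows --steps '[{"hand": 1,"xyz": [0,0,-0.025],"turn": 0},{"hand": 1,"xyz": [0,0,-0.04],"turn": 0},{"hand": 1,"xyz": [0,0,-0.04],"turn": 0},{"hand": 1,"xyz": [0,0,-0.04],"turn": 0},{"hand": 1,"xyz": [-0.035,-0.02,-0.02],"turn": 0}]'

```text
clock: 40.55
tcp_pos: [449.0, -114.2, 224.0]
orientation: [[0.162, 0.987, 0.006], [0.987, -0.162, -0.002], [-0.001, 0.006, -1.0]]
contact_force: [0.6, -0.6, 0.5]
gripper_width: 88.3
gripper_force: 0.0
```

send_rows --steps '[{"hand": 1,"xyz": [-0.04,-0.0225,-0.01],"turn": 0},{"hand": 1,"xyz": [-0.04,-0.0225,0],"turn": 0},{"hand": 1,"xyz": [-0.04,-0.0225,0],"turn": 0},{"hand": 1,"xyz": [-0.04,-0.0225,0],"turn": 0},{"hand": 1,"xyz": [-0.04,-0.0225,0],"turn": 0}]'

```text
clock: 41.05
tcp_pos: [301.7, -294.8, 231.0]
orientation: [[0.166, 0.986, 0.001], [0.986, -0.166, -0.001], [-0.001, 0.001, -1.0]]
contact_force: [1.2, 0.1, -0.4]
gripper_width: 87.9
gripper_force: 0.0
```

send_rows --steps '[{"hand": 1,"xyz": [-0.04,-0.0225,0],"turn": 0},{"hand": 1,"xyz": [-0.035,-0.02,0],"turn": 0},{"hand": 1,"xyz": [0,0,0],"turn": 0},{"hand": 1,"xyz": [0,0,0],"turn": 0}]'

```text
clock: 41.45
tcp_pos: [248.4, -360.8, 230.5]
orientation: [[0.168, 0.986, 0.0], [0.986, -0.168, 0.0], [0.0, 0.0, -1.0]]
contact_force: [0.3, 1.2, -0.4]
gripper_width: 88.2
gripper_force: 0.0
```

```bash
python3 tp.py; python3 - <<'E'
from h import *
p,d=optics.snapshot("scene"); a=cv2.imread("pics/scene0.png"); t0,t1=cv2.imread("pics/top0.png"),cv2.imread("pics/top1.png")
g=lambda im:cv2.cvtColor(im,6).astype(np.float32)
print("cup scene",cv2.phaseCorrelate(g(a)[165:195,325:365].copy(),g(p)[165:195,325:365].copy(),cv2.createHanningWindow((40,30),5)))
print("cup top",cv2.phaseCorrelate(g(t0)[222:254,308:342].copy(),g(t1)[222:254,308:342].copy(),cv2.createHanningWindow((34,32),5)))
print("small things diff",[round(float(cv2.absdiff(t0,t1)[y:Y,x:X].mean()),1) for x,X,y,Y in((235,275,263,282),(275,296,260,284),(325,380,270,284))])
P=cloud("scene",d); m=(d>0)&(abs(P[...,0]-472)<35)&(abs(P[...,1]+85)<30)&(P[...,2]>70); print("rim z",np.percentile(P[m][:,2],[10,50,95]))
E
```

```text
3.8341880341880343
before cup ((468.61920166015625, -83.47808074951172), (52.87104034423828, 56.06108093261719), 88.86441040039062) 61
before carton ((483.99560546875, -7.950321197509766), (84.7811508178711, 61.213016510009766), 79.22447967529297) 111
after cup ((477.5768737792969, -91.56128692626953), (52.34068298339844, 35.63103485107422), 51.013336181640625) 62
after carton ((483.5306091308594, -7.974395751953125), (85.05958557128906, 61.14483642578125), 78.91635131835938) 108
cup scene ((-0.0026227450020428478, 0.05248454343216835), 0.9580692315101623)
cup top ((0.19872896985076594, -0.0228493161061607), 0.9538097042176459)
small things diff [1.6, 2.5, 2.7]
rim z [70.54115293 73.35339988 76.68141418]
```

The cup is now back within about 0.5 mm of its old spot in both views, upright, and the small things are unchanged. Handing in.

```bash
python3 -c "
from bench import env
print(env.hand_in())"
```

```text
the job is handed in; nothing more can be done
None
```

The job is handed in at about 41 s on the robot's clock: the nest lies flat and centred in the yellow ring to about 1 mm, the cup and carton are upright on their old spots to about 0.5 mm with the carton lengthwise, and the small things look untouched.

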